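Dock the cleaner tub and open its child-resistant cap

ROBOT

A 6-joint arm with a two-finger parallel gripper is mounted at the origin on the work surface. World frame = base frame: x ahead of the robot, y to its left, z up, the work surface at z = 0. Lengths are in m, angles in rad, forces in N, time in s.
With the tool pointing down it reaches from about 0.275 to 0.875 m from the base axis. Payload 12.5 kg.
Tool frame: the origin (TCP) lies midway between the tips of the shut fingers; the grasp point (between the pads) lies 19 mm behind it; x points along the fingers, y is the direction in which the jaws open and shut, and the axes are right-handed (so a half turn about x gives the same grasp; the last joint's range is limited). The gripper opens to 85 mm and grips with 20 to 120 N. Pads are 22 mm wide; open, the fingers measure 114 mm over their backs; the gripper's body (76 mm by 85 mm) begins 54 mm behind the grasp point. The pads swing forward as they close: fully open they stand 13 mm farther back than shut.
Start: joints at [1.153, 0.351, 1.652, -0, 1.139, -0.085], TCP at [0.18, 0.52, 0.231] pointing down, gripper open.
Joint ranges: [-2.75, 2.75], [-0.79, 2.1], [0.01, 2.65], [-1.57, 4.71], [0.07, 3.14], [-2.87, 2.87]. Speed limits (rad/s): [2.22, 2.22, 2.79, 3.14, 3.14, 3.14].

INTERFACE

Orientations are given as [roll, pitch, yaw] about the fixed x, y, z axes, in that order (R = Rz(yaw) Ry(pitch) Rx(roll)).
In Python, from bench import bot gives the robot as it stands.
- The arm moves only by the tool carry_out, never from a script. Its argument "targets" is a list of rows, each a list of 3 entries, a list of its own where there are three numbers: the shift along the world's x, y, z in units of 40 mm (1.0 is 40 mm), then the turn, a rotation vector about the world's x, y, z in units of 6 degrees (1.0 is 6 degrees), then the opening, from 0 (shut) to 1 (fully open). In form: [[[tx, ty, tz], [ax, ay, az], gripper], ...]. A call has 1 to 10 rows; each row is the pose to reach, as a shift and turn from the pose commanded when the call began; what a row does not reach only later rows make up. A row lasts 1/12 s, in which the tool goes at most 41.7 mm and 7.16 degrees, less where a joint would pass 70% of its speed; a pose out of reach is approached as far as the arm can. A call with a gripper value outside its range is refused whole. The fingers move at their own pace and stop on an object; the grip force is fixed at half the most. Time passes only in rows, so rows that repeat a pose let the fingers close. It gives the time, the measured TCP pose, the force and the opening at its end, in the units of the state.
- bot.get_obs(): the state, without advancing time (a new reading comes with each control period).
- bot.grab_frame(name): name is "scene" or "top"; returns the picture (400x640x3 uint8, red, green, blue); there is no depth.
- bot.camera_params(name): a dict with "fx", "fy", "cx", "cy" (pixels), "xyz" and "orientation" of the camera in the world. Camera axes: x right, y down, z forward; pixel columns grow to the right and rows downward; lengths in m; the calibration is good to about 2 mm. A picture is of the moment at which its call begins. camera_params takes no time and is no camera call.
- bot.finish_job(): hands the job in, once; it reports no verdict.
The state is a dict: "clock": time; "joints": joint angles; "qd": joint speeds; "tau": joint torques, N m; "tcp_pos": TCP position; "tcp_rot": TCP orientation; "wrist_force": force on the tool from outside, world axes, zero at the start; "torque": the same for the moment, N m; "width": finger opening in m.
Only numpy, scipy, OpenCV 4.12 (cv2) and the standard library are available. Lean on these libraries where they do the work, as an engineer would, in place of code of your own. Each camera call takes 0.05 s, during which the arm holds its last target.

TASK

Slide the cleaner tub into the steel dock through its open end until it is fully home against the end stop. Then, with the dock keeping it from turning, press the child-resistant cap down hard and turn it anticlockwise until it comes free of its catch, and let it spring up open. Leave the tub home in the dock and the other things on the tray where they are.

Things in the scene. Friction and masses are not known exactly. Their poses are not given: they have to be found in the camera images.
- tub_mid (a point): Black plastic cleaner tub, loose, about 0.56 kg, upright. Square foot flange 90 x 90 x 8 mm, round body 68 mm in diameter above it, shoulder at 83 mm, then the white child-resistant cap. This point is on the tub's axis, 45 mm above its underside; z up, x and y square to the foot's sides. Outside the dock nothing keeps the tub from turning with its cap.
- cap_bar (a point): Centre of the grip bar on the white cap, on the tub's axis, 129 mm above the tray while closed. Bar 60 mm long (this frame's x), 14 wide (y), 26 high: top at 142 mm, foot on the cap's flat top at 116 mm. The cap below it is a fluted disc 66 mm across, 20 mm high. The frame moves with the cap; closed, its x is the tub's x but for 0.06 rad of free play.
- cap_press (a joint): How far the cap is pressed down, m: 0 = closed, +0.010 = pressed right down, -0.008 = sprung up, open. A spring pushes it up with 8 N at 0, 12 N at 0.005, 16 N at 0.010. Pressed less than 0.005, a catch stops the cap after about 0.06 rad of turn; pressed 0.005 to 0.010 it turns under the catch with about 0.06 N m of friction.
- cap_turn (a joint): Turn of the cap on the tub, rad: 0 = closed, growing anticlockwise seen from above (opening), end stop at 1.25. Past 1.0 the cap is clear of the catch and, let up, springs to 8 mm above its closed height and stays there, open but still on the tub. Let up short of 1.0 it stays caught low.
- dock: Fixed dark steel holder, a straight lipped channel without a floor. Origin on the tray, at the centre of the tub's foot when fully home; z up. The open end faces this frame's +y; the tub slides in towards -y, standing flat on the tray, until its foot meets the end stop (stop face at y = -46 mm). The square foot may be in any quarter turn. Overall about 146 x 167 x 22 mm.
- dock_mouth (a point): Middle of the dock's open end, on the tray, 108 mm from the dock's origin along its +y. Side plates 18 mm high flare here to 132 mm apart and narrow to the channel, 96 mm wide, at y = 76 mm. From there to the stop, lips 18 to 22 mm above the tray reach 10 mm in over the foot from each side: a 76 mm slot for the body. So the foot enters only from this end.
- lube: Bystander: closed lube applicator, upright round grey bottle with a black press-button top, 48 mm diameter, 113 mm tall; origin at its underside
- hexset: Bystander: blue aluminium folding hex key set, 95 x 29 x 16 mm, lying flat; origin under its centre
- brush: Bystander: plastic sprocket brush lying with bristles up, about 200 x 26 x 36 mm; origin near its middle, underneath
- bbtool: Bystander: flat steel bottom bracket tool, handle with a toothed ring end, about 197 x 57 x 12 mm; origin underneath, 35 mm from the centre of the ring towards the handle
- dish: Bystander: white ceramic dish of bolts, 104 mm across, 28 mm high; origin under its centre
- cog: Bystander: flat toothed steel cog, 92 mm across, 6 mm thick, lying flat; origin under its centre
- spanner: Bystander: steel spanner 180 mm long, lying flat; origin about its middle, underneath

How it is judged:
On the way, in this order (a step that is already met when the one before it is completed fails the run):
1. the tub is fully home in the dock (y of tub_mid in the frame of dock between -0.008 and 0.008 m and x of tub_mid in the frame of dock between -0.008 and 0.008 m and height (world z) of tub_mid below 0.052 m and angle between tub_mid's own z axis and vertical below 0.08 rad), for 0.2 s.
2. the cap is turned past its catch, with the tub home (all of step 1 and value of joint cap_turn above 1 rad), for 0.1 s.
At the end, for the whole second after the job is handed in: The tub stands upright (within 0.08 rad) on the tray, home in the dock (within 8 mm of the dock's origin along and across the channel), its cap turned open (more than 0.95 rad), sprung up at least 4 mm above its closed height, and at rest (all of step 1 and value of joint cap_turn above 0.95 rad and value of joint cap_press below -0.004 m and velocity of joint cap_turn between -0.1 and 0.1 rad/s); the robot touches nothing.
It fails at once if the cap is forced round without being pressed down (value of joint cap_turn between 0.25 and 0.8 rad and value of joint cap_press below 0.002 m).
It fails at once if another thing on the tray is moved more than 50 mm (distance of any of lube, hexset, brush, bbtool, dish, cog, spanner from where it was at the start of the episode above 0.05 m).
It also fails if it takes over 51 s, if anything falls off the work surface, if the arm or the gripper's body presses on something with over 40 N, if the wrist force passes 120 N, or if a joint passes its speed limit or range.

## Working session

There is one attempt and no reset: what is moved stays moved. The work goes in short steps, Python scripts to look and compute and a tool call to move; the robot and the scene stay as the last step left them, time stands still between calls to the robot, and variables do not carry over. Pictures are saved under pics/ and viewed, and the job is handed in when it is done.

Besides the shell and the picture viewer there is one more tool, called after "Call:" as name(argument=value, ...) on one line, values as JSON. carry_out: Moves the arm, as the interface text tells. Its arguments: {"type":"object","properties":{"targets":{"type":"array"}},"required":["targets"]}

```bash
mkdir -p pics; ls
python3 - <<'E'
from bench import bot
import cv2
print(bot.get_obs())
for n in ("scene","top"):
    print(n,bot.camera_params(n))
    cv2.imwrite(f"pics/{n}0.png",bot.grab_frame(n)[:,:,::-1])
E
```

```text
pics
{'clock': 0.0, 'joints': array([ 1.15340544e+00,  3.51263220e-01,  1.65243970e+00, -2.74495334e-05,
        1.13910205e+00, -8.45963855e-02]), 'qd': array([-1.84087595e-04,  2.17886549e-03,  8.09138150e-05, -1.39486864e-03,
       -1.04882347e-03, -2.14367238e-03]), 'tau': array([ 1.89863356e-03, -5.06111813e+01, -2.91403145e+01,  2.41889069e-07,
        4.48550476e-03, -5.79729340e-05]), 'tcp_pos': array([0.17951886, 0.51951803, 0.23073771]), 'tcp_rot': array([-1.63484206,  1.56958376, -1.96762506]), 'wrist_force': array([0.1999847 , 1.03219194, 0.33739703]), 'torque': array([-0.02500995, -0.03155838, -0.00475724]), 'width': 0.08527839320253934}
scene {'fx': 500.09529900684674, 'fy': 500.09529900684674, 'cx': 317.76674227861986, 'cy': 200.32647207451927, 'xyz': array([ 1.202203  , -0.68735337,  1.4272088 ]), 'orientation': array([-2.52827127, -0.00554456,  0.77188122])}
top {'fx': 462.0316547158557, 'fy': 462.0316547158557, 'cx': 319.71063214653, 'cy': 203.15211132168164, 'xyz': array([ 0.43423048, -0.00805842,  1.45619065]), 'orientation': array([-3.04384666, -0.00755102, -1.54701728])}
```

View pics/scene0.png

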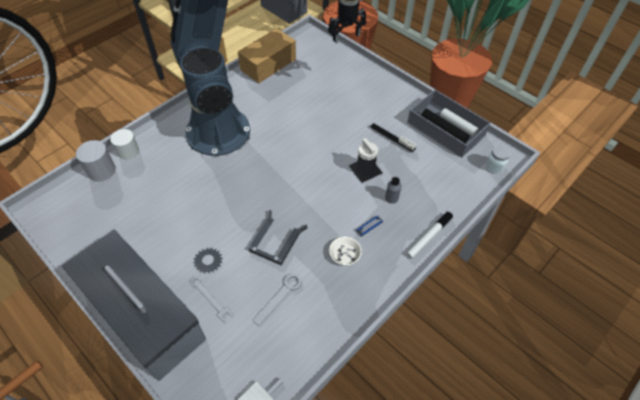

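View pics/top0.png

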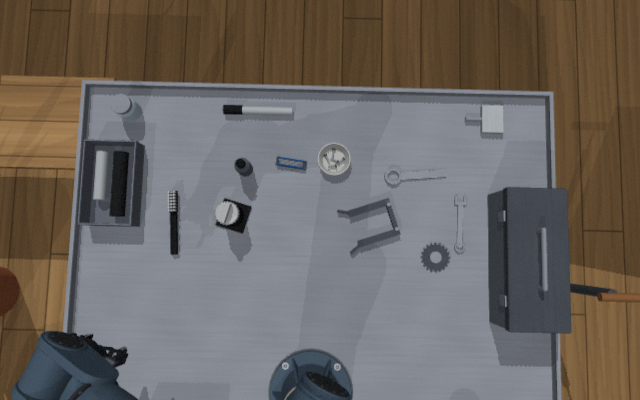

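The top view shows the tub at about (232,216), with its white cap at (227,212). The dock is at about (375,228) with its open end facing left, towards the tub. The lube bottle is at (243,167), the brush at (173,222), and the dish at (334,160). I'll zoom in and measure.

```bash
cat > h.py <<'E'
import numpy as np, cv2
from scipy.spatial.transform import Rotation as R
from bench import bot
def ray(n,uv):
    p=bot.camera_params(n); d=np.array([(uv[0]-p['cx'])/p['fx'],(uv[1]-p['cy'])/p['fy'],1.])
    return p['xyz'],R.from_euler('xyz',p['orientation']).apply(d)
def onz(n,uv,z):
    o,d=ray(n,uv); return o+d*(z-o[2])/d[2]
def proj(n,P):
    p=bot.camera_params(n); q=R.from_euler('xyz',p['orientation']).inv().apply(np.atleast_2d(P)-p['xyz'])
    return np.c_[p['fx']*q[:,0]/q[:,2]+p['cx'],p['fy']*q[:,1]/q[:,2]+p['cy']]
def crop(im,u0,v0,u1,v1,s,name):
    cv2.imwrite('pics/'+name,cv2.resize(im[v0:v1,u0:u1],None,fx=s,fy=s,interpolation=cv2.INTER_CUBIC))
E
python3 - <<'E'
from h import *
t=cv2.imread('pics/top0.png'); s=cv2.imread('pics/scene0.png')
crop(t,200,180,280,240,10,'t_tub.png')
crop(t,330,185,410,260,8,'t_dock.png')
crop(s,340,130,400,185,10,'s_tub.png')
E
```

```text
(no output)
```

View pics/t_tub.png

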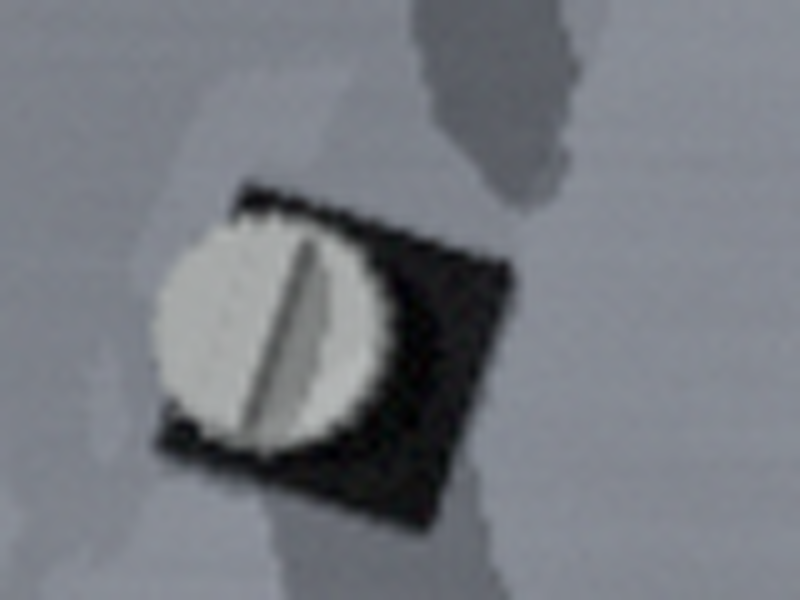

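View pics/t_dock.png

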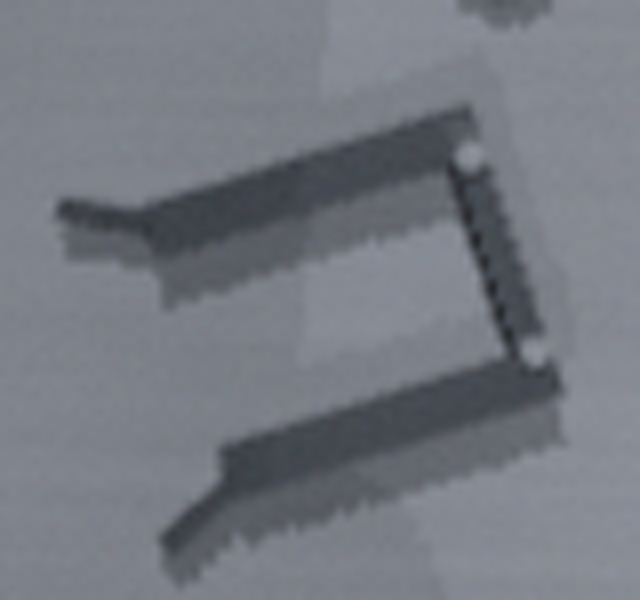

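View pics/s_tub.png

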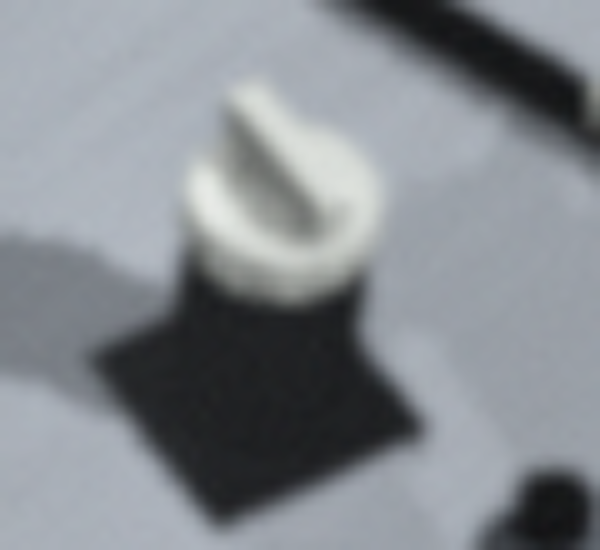

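Run:
```python
from h import *
f=lambda c,s,u0,v0:((c[0]+.5)/s-.5+u0,(c[1]+.5)/s-.5+v0)
C=[onz('top',f(c,10,200,180),.008) for c in [(247,185),(515,268),(428,532),(155,448)]]
C=np.array(C)[:,:2]; print(C.round(4)); print('sides',np.linalg.norm(C-np.roll(C,-1,0),axis=1),'centre',C.mean(0))
for i in range(4):
    d=C[(i+1)%4]-C[i]; print('ang',np.degrees(np.arctan2(d[1],d[0])))
# subpixel foot mask via upscaled threshold
t=cv2.imread('pics/top0.png'); g=cv2.cvtColor(t,cv2.COLOR_BGR2GRAY)
G=cv2.resize(g[180:240,200:280],None,fx=10,fy=10,interpolation=cv2.INTER_CUBIC)
m=(G<62).astype(np.uint8)
# bar ends on cap top etc
cs,_=cv2.findContours(m,cv2.RETR_EXTERNAL,cv2.CHAIN_APPROX_NONE)
c=max(cs,key=cv2.contourArea); h=cv2.convexHull(c); ap=cv2.approxPolyDP(h,20,True)[:,0]; print(ap)
P=np.array([onz('top',f(a,10,200,180),.008)[:2] for a in ap]); print(P.round(4))
M=((G>140)).astype(np.uint8); cs,_=cv2.findContours(M,cv2.RETR_EXTERNAL,cv2.CHAIN_APPROX_NONE)
for c in sorted(cs,key=cv2.contourArea)[-3:]:
    (x,y),r=cv2.minEnclosingCircle(c); print('cap',x,y,r,cv2.contourArea(c),onz('top',f((x,y),10,200,180),.116).round(4),r/10*1.34/462)
D={'ur':(472,105),'ul':(150,205),'lr':(562,390),'lm':(222,447),'ui':(155,252),'ui2':(450,168),'li2':(515,360),'mu':(62,208),'ml':(165,540),'stU':(452,172),'stL':(512,355)}
for k,v in D.items(): print(k,onz('top',f(v,8,330,185),.022 if k[0] in 'ul' else .018).round(4))
```

```text
[[0.5852 0.2852]
 [0.5611 0.1999]
 [0.4776 0.2239]
 [0.5018 0.3103]]
sides [0.08860884 0.08685355 0.08969528 0.08714345] centre [0.53141827 0.25484497]
ang -105.82083992726366
ang 163.96766325292188
ang 74.3574717376517
ang -16.745706342477487
[[247 189]
 [507 264]
 [426 531]
 [159 446]]
[[0.584  0.2851]
 [0.5623 0.2025]
 [0.4779 0.2246]
 [0.5024 0.3091]]
cap 203.85240173339844 535.7705078125 65.06298828125 6465.0 [0.4717 0.2713 0.116 ] 0.018871083181141775
cap 308.59661865234375 337.01690673828125 101.51985168457031 8640.5 [0.53   0.2435 0.116 ] 0.029445151787299617
cap 249.29241943359375 321.960205078125 108.2268295288086 20282.0 [0.534  0.2609 0.116 ] 0.03139046570748994
ur [ 0.5975 -0.2303  0.022 ]
ul [ 0.5553 -0.1052  0.022 ]
lr [ 0.4872 -0.2663  0.022 ]
lm [ 0.462  -0.1347  0.022 ]
ui [ 0.537  -0.1074  0.022 ]
ui2 [ 0.5726 -0.222   0.022 ]
li2 [ 0.4984 -0.2479  0.022 ]
mu [ 0.5536 -0.0711  0.018 ]
ml [ 0.4256 -0.1135  0.018 ]
stU [ 0.5714 -0.2234  0.018 ]
stL [ 0.5004 -0.2474  0.018 ]
```

Run:
```python
from h import *
o=bot.get_obs(); M=R.from_euler('xyz',o['tcp_rot']).as_matrix(); print(M.round(3)); 
print('jaw yaw',np.degrees(np.arctan2(M[1,1],M[0,1])))
f=lambda c,s,u0,v0:((c[0]+.5)/s-.5+u0,(c[1]+.5)/s-.5+v0)
print('capcentre',onz('top',f((273,332),10,200,180),.116))
# cap centre in scene: disc top z=.116 ellipse
for p in [(185,200),(385,205),(285,110),(285,260)]: print(onz('scene',f(p,10,340,130),.116).round(4))
# bar dark edge line foot z=.116
a=onz('top',f((307,240),10,200,180),.142);b=onz('top',f((243,430),10,200,180),.142);d=a-b;print('bar',np.linalg.norm(d),np.degrees(np.arctan2(d[1],d[0])))
s=cv2.imread('pics/scene0.png'); crop(s,235,195,320,275,8,'s_dock.png')
# dock predicted corners drawn at big scale on top
```

```text
[[-0.     0.327  0.945]
 [-0.001  0.945 -0.327]
 [-1.    -0.001 -0.   ]]
jaw yaw 70.93245911836058
capcentre [0.53124155 0.25390481 0.116     ]
[0.5134 0.2303 0.116 ]
[0.5642 0.277  0.116 ]
[0.5108 0.286  0.116 ]
[0.5558 0.2341 0.116 ]
bar 0.05690570060166346 -16.165678018754473
```

View pics/s_dock.png

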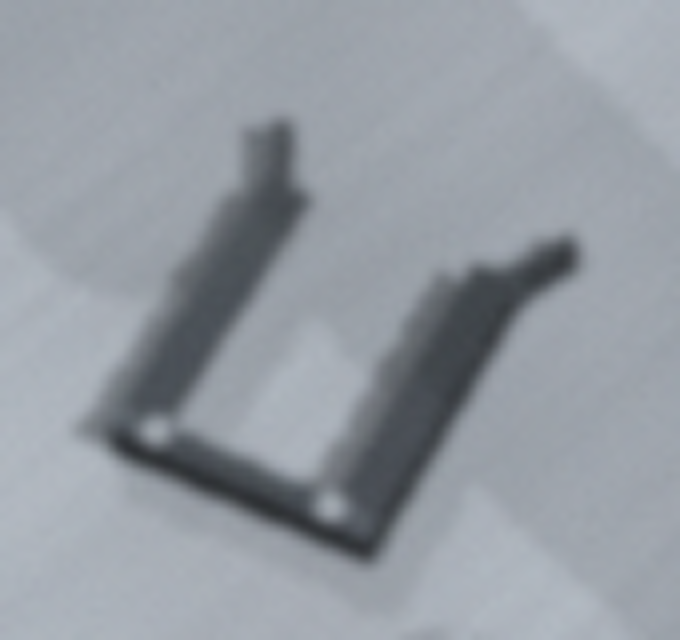

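Run:
```python
from h import *
O=np.array([.523,-.193,0]); a=np.radians(18.4); Rz=R.from_euler('z',a)
pts=[(58,-59,22),(-58,-59,22),(58,76,22),(-58,76,22),(38,76,22),(-38,76,22),(38,-46,22),(-38,-46,22),(66,108,18),(-66,108,18)]
W=Rz.apply(np.array(pts)/1000)+O
for n,(u0,v0,u1,v1) in {'top':(330,185,410,260),'scene':(235,195,320,275)}.items():
    im=cv2.imread(f'pics/{n}0.png'); b=cv2.resize(im[v0:v1,u0:u1],None,fx=8,fy=8,interpolation=cv2.INTER_CUBIC)
    for p in proj(n,W):
        q=(p-[u0,v0]+.5)*8-.5; cv2.drawMarker(b,tuple(int(x) for x in q.round()),(0,0,255),cv2.MARKER_CROSS,12,1)
    cv2.imwrite(f'pics/ov_{n}.png',b)
```

```text
(no output)
```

View pics/ov_top.png

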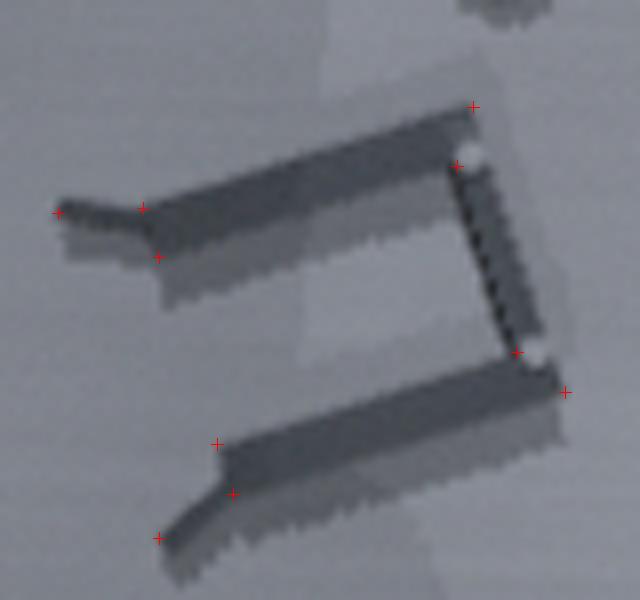

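View pics/ov_scene.png

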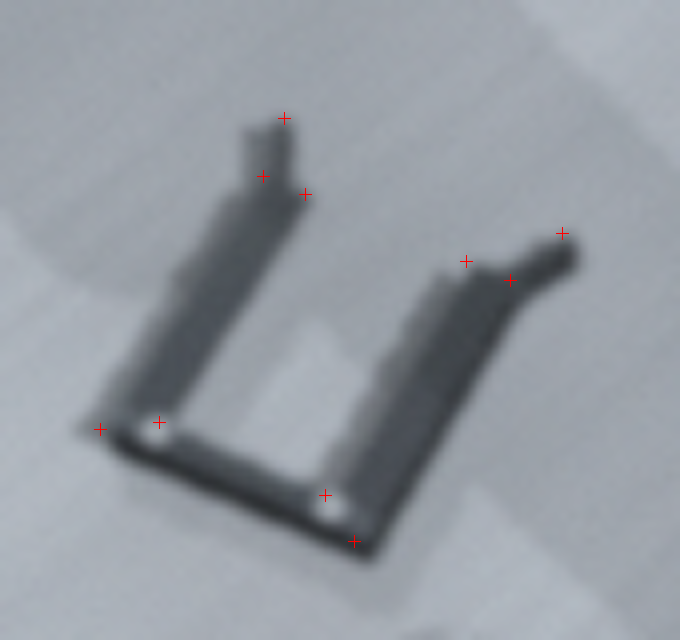

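The measurements hold together. Foot sides come out at 87–90 mm (nominal 90). The foot centre and cap centre agree at about (0.532, 0.255), and the bar points along -16°. The dock origin is about (0.524, -0.193) with yaw 18.4°. The scene camera puts everything about 5 mm further in +x than the top camera does, so I'm using a compromise. Next I'll move above the tub.

Call:
carry_out(targets=[[[0.6,-0.45,0],[0,0,0.1],1],[[1.5,-1.12,0],[0,0,0.2],1],[[2.4,-1.8,0],[0,0,0.3],1],[[3.3,-2.46,0],[0,0,0.4],1],[[4.2,-3.14,0],[0,0,0.5],1],[[5.1,-3.8,0],[0,0,0.5],1],[[6.0,-4.48,0],[0,0,0.5],1],[[6.9,-5.15,0],[0,0,0.5],1],[[7.8,-5.82,0],[0,0,0.5],1],[[8.84,-6.6,0],[0,0,0.5],1]])

```text
clock: 0.93
tcp_pos: [0.5055, 0.2759, 0.2311]
tcp_rot: [-2.531, 1.57, -2.812]
wrist_force: [-0.7, 0.7, 0.3]
width: 0.0853
```

Run:
```python
from h import *
t=bot.grab_frame('top')[:,:,::-1]; s=bot.grab_frame('scene')[:,:,::-1]
crop(t,190,150,290,240,6,'t1.png'); crop(s,310,70,420,190,6,'s1.png')
o=bot.get_obs(); print(o['clock'],o['tcp_pos'],R.from_euler('xyz',o['tcp_rot']).as_matrix()[:,1],o['joints'],o['width'])
```

```text
1.0333 [0.50777838 0.27404964 0.23074889] [ 2.81273519e-01  9.59627460e-01 -5.87199274e-04] [ 4.14651011e-01  4.00138789e-01  1.58070924e+00 -1.00074554e-03
  1.16056649e+00 -8.70625494e-01] 0.08521510873773941
```

View pics/t1.png

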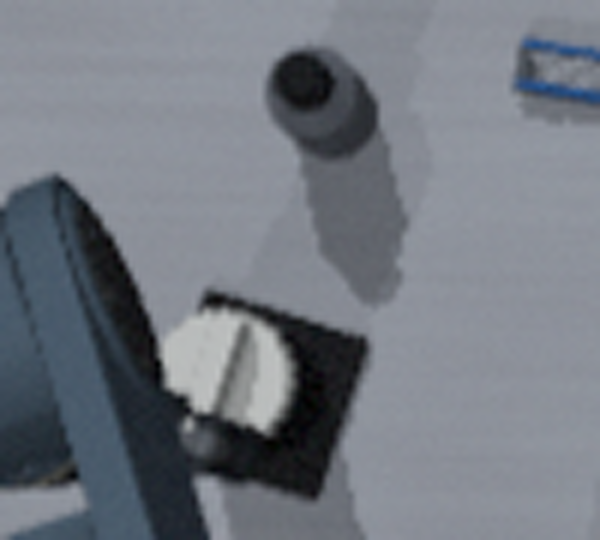

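View pics/s1.png

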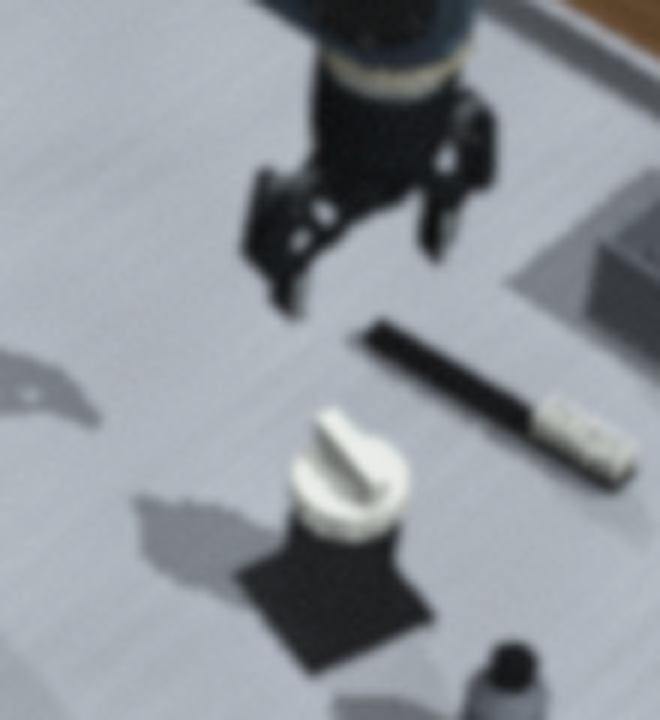

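Call:
carry_out(targets=[[[0,0,0],[0,0,0],1],[[0,0,0],[0,0,0],1]])

```text
clock: 1.2
tcp_pos: [0.5036, 0.2777, 0.2309]
tcp_rot: [-2.629, 1.57, -2.909]
wrist_force: [-1.2, -0.1, 0.1]
width: 0.0853
```

Run:
```python
from h import *
P=np.array([.50778,.27405,.2307+.013])
M=np.array([.2813,.9596,0])
for k in (-.05,0,.05): print((proj('scene',P+M*k)[0]-[310,70]+.5)*6)
```

```text
[275.77605994 310.37364056]
[353.28194765 278.09076175]
[429.44725195 246.36626493]
```

The fingertips in the scene view, at about (362,288) in the crop, sit off their predicted position (353,278) by the same amount as the dock does. That means the scene camera is biased and the top camera agrees with the robot, so I'll use the top-camera values: tub (0.5314, 0.2545), dock (0.5235, -0.193).

Call:
carry_out(targets=[[[0.4,-0.3,0],[0,0,0],0.7],[[0.7,-0.58,0],[0,0,0],0.7],[[0.7,-0.58,0],[0,0,0],0.7],[[0.7,-0.58,-0.7],[0,0,0],0.7],[[0.7,-0.58,-1.4],[0,0,0],0.7],[[0.7,-0.58,-2.0],[0,0,0],0.7],[[0.7,-0.58,-2.0],[0,0,0],0.7],[[0.7,-0.58,-2.0],[0,0,0],0.7]])

```text
clock: 1.87
tcp_pos: [0.531, 0.2552, 0.1511]
tcp_rot: [-2.575, 1.569, -2.855]
wrist_force: [0.2, -0.7, 0.1]
width: 0.0596
```

Run:
```python
from h import *
s=bot.grab_frame('scene')[:,:,::-1]; crop(s,330,80,410,180,6,'s2.png')
o=bot.get_obs(); M=R.from_euler('xyz',o['tcp_rot']).as_matrix();print(o['clock'],o['tcp_pos'],M[:,0],np.degrees(np.arctan2(M[1,1],M[0,1])),o['width'],o['wrist_force'])
```

```text
1.9167 [0.53196326 0.25532184 0.15242737] [ 5.75455433e-04  3.25484493e-04 -9.99999781e-01] 73.99303597595821 0.05992193525866599 [-0.21900672  0.13084746  0.45553649]
```

View pics/s2.png

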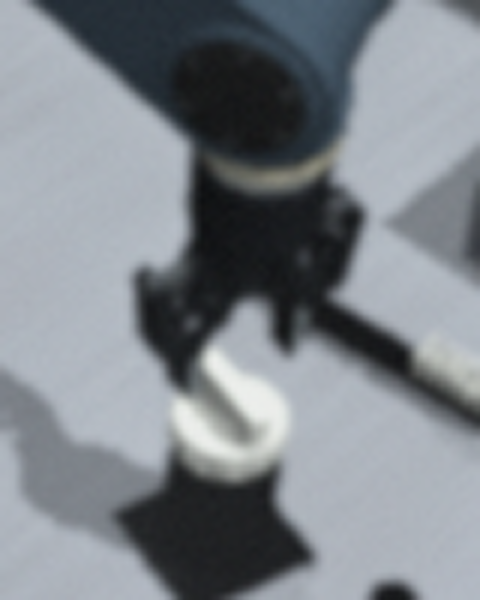

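The fingers straddle the bar, with tips at about (185,388) and (290,352) in the crop and the bar at (230,400). Descending and closing.

Call:
carry_out(targets=[[[0,0,-0.4],[0,0,0],0.7],[[0,0,-0.8],[0,0,0],0.7],[[0,0,-0.8],[0,0,0],0.5],[[0,0,-0.8],[0,0,0],0],[[0,0,-0.8],[0,0,0],0],[[0,0,-0.8],[0,0,0],0],[[0,0,-0.8],[0,0,0],0],[[0,0,-0.8],[0,0,0],0],[[0,0,-0.8],[0,0,0],0],[[0,0,-0.8],[0,0,0],0]])

```text
clock: 2.75
tcp_pos: [0.5332, 0.2553, 0.121]
tcp_rot: [0.872, 1.567, 0.592]
wrist_force: [-0.0, 4.7, 7.1]
width: 0.0127
```

Run:
```python
from h import *
s=bot.grab_frame('scene')[:,:,::-1]; crop(s,330,80,410,180,6,'s3.png')
o=bot.get_obs(); M=R.from_euler('xyz',o['tcp_rot']).as_matrix();print(o['clock'],o['tcp_pos'],np.degrees(np.arctan2(M[1,1],M[0,1])),o['width'],o['wrist_force'],o['torque'])
```

```text
2.8 [0.5331672  0.25535084 0.12102004] 73.93356089810123 0.012724644657513967 [0.34584525 3.23970793 7.08582631] [0.86745089 0.09864948 0.00635134]
```

View pics/s3.png

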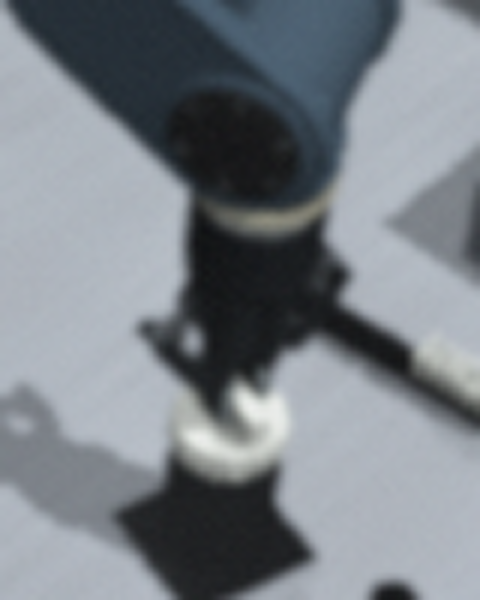

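Gripped: the width reads 12.7 mm on the 14 mm bar, and the tips are just touching the cap. Now I'll lift slightly and carry it toward the mouth, turning by about -55.5° on the way.

Call:
carry_out(targets=[[[0,0,0.1],[0,0,0],0],[[0,0,0.2],[0,0,0],0],[[-0.1,-0.2,0.2],[0,0,-0.3],0],[[-0.2,-0.6,0.2],[0,0,-0.8],0],[[-0.3,-1.1,0.2],[0,0,-1.4],0],[[-0.45,-1.6,0.2],[0,0,-2.1],0],[[-0.55,-2.1,0.2],[0,0,-2.8],0],[[-0.7,-2.6,0.2],[0,0,-3.5],0],[[-0.8,-3.0,0.2],[0,0,-4.1],0],[[-0.85,-3.2,0.2],[0,0,-4.5],0]])

```text
clock: 3.63
tcp_pos: [0.4966, 0.124, 0.1268]
tcp_rot: [-1.944, 1.568, -2.702]
wrist_force: [0.5, 1.9, -8.0]
width: 0.0126
```

Run:
```python
from h import *
s=bot.grab_frame('scene')[:,:,::-1]; crop(s,250,80,410,240,5,'s4.png')
o=bot.get_obs(); M=R.from_euler('xyz',o['tcp_rot']).as_matrix();print(o['clock'],o['tcp_pos'],np.degrees(np.arctan2(M[1,1],M[0,1])),o['width'],o['wrist_force'],o['torque'])
```

```text
3.6833 [0.49658759 0.12355483 0.12683898] 46.46194747322751 0.012198463293430209 [-0.39978367 -3.43097843 -8.02114228] [-0.86980008  0.16082848  0.01458759]
```

View pics/s4.png

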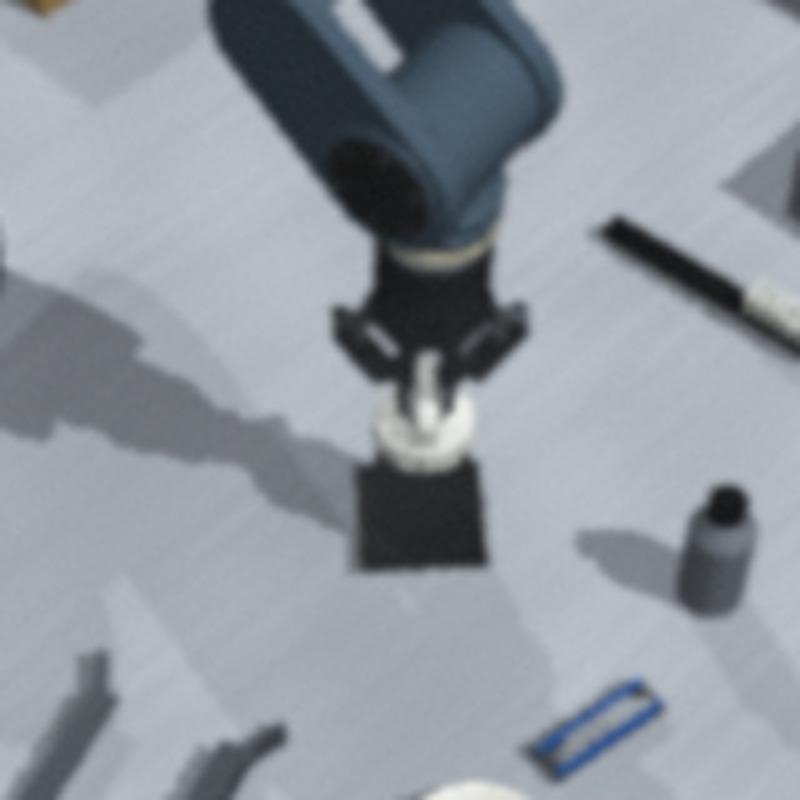

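Call:
carry_out(targets=[[[-0.1,-0.3,0],[0,0,-0.5],0],[[-0.2,-0.8,0],[0,0,-1.2],0],[[-0.33,-1.3,0],[0,0,-1.9],0],[[-0.45,-1.8,0],[0,0,-2.6],0],[[-0.57,-2.3,0],[0,0,-3.3],0],[[-0.7,-2.8,0],[0,0,-4.0],0],[[-0.78,-3.2,0],[0,0,-4.5],0],[[-0.83,-3.4,0],[0,0,-4.7],0],[[-0.83,-3.4,-0.05],[0,0,-4.7],0],[[-0.83,-3.4,-0.1],[0,0,-4.7],0]])

```text
clock: 4.52
tcp_pos: [0.465, -0.0095, 0.1232]
tcp_rot: [1.801, 1.571, 0.558]
wrist_force: [0.7, 1.4, -7.9]
width: 0.0128
```

Run:
```python
from h import *
s=bot.grab_frame('scene')[:,:,::-1]; crop(s,230,130,350,280,5,'s5.png'); t=bot.grab_frame('top')[:,:,::-1]; cv2.imwrite('pics/top5.png',t); crop(t,260,150,410,260,5,'t5.png')
o=bot.get_obs(); M=R.from_euler('xyz',o['tcp_rot']).as_matrix();print(o['clock'],o['tcp_pos'],np.degrees(np.arctan2(M[1,1],M[0,1])),o['width'],o['wrist_force'],o['torque'])
```

```text
4.6167 [ 0.46485311 -0.00888399  0.12285949] 18.82921448486367 0.012693390972444514 [-0.09472486  1.02871702 -7.48786726] [0.07489355 0.00327243 0.07524684]
```

View pics/s5.png

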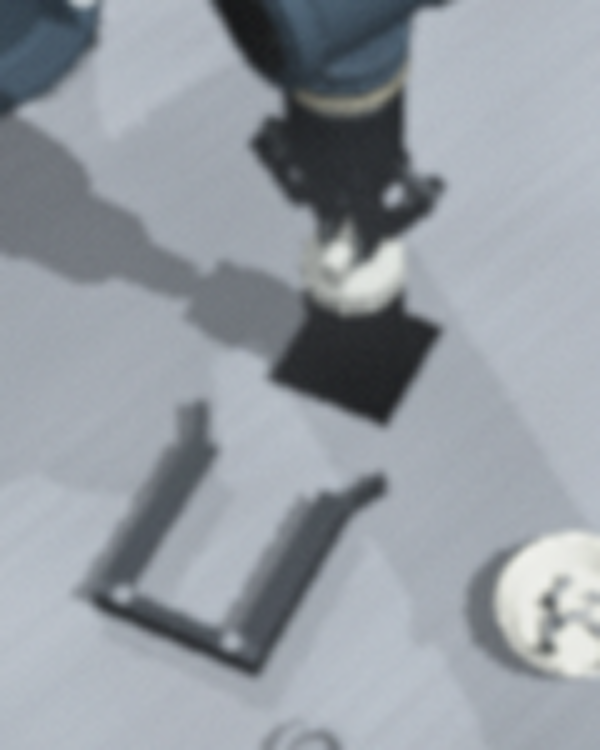

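View pics/t5.png

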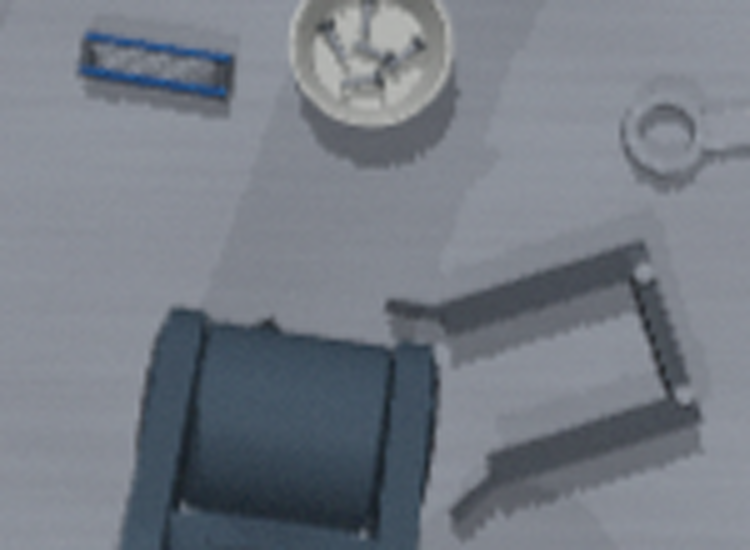

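Run:
```python
from h import *
f=lambda c:np.array([(c[0]+.5)/5-.5+230,(c[1]+.5)/5-.5+130])-[1.25,1.0]
L,B,Rr=[onz('scene',f(c),.010)[:2] for c in [(270,378),(387,427),(441,328)]]
c=(L+Rr)/2; print(L,B,Rr,'c',c,np.linalg.norm(L-B),np.linalg.norm(B-Rr))
for a,b in ((L,B),(B,Rr)): print(np.degrees(np.arctan2(*(b-a)[::-1])))
a=np.radians(18.4); O=np.array([.5235,-.193]); d=c-O
print('dock frame',np.cos(a)*d[0]+np.sin(a)*d[1],-np.sin(a)*d[0]+np.cos(a)*d[1])
tc=np.array([.46485,-.00888])-O; print('tcp dock', np.cos(a)*tc[0]+np.sin(a)*tc[1],-np.sin(a)*tc[0]+np.cos(a)*tc[1])
```

```text
[ 0.43633417 -0.06416709] [ 0.52254139 -0.03636994] [0.49075392 0.04876158] c [ 0.46354404 -0.00770275] 0.09057795083161062 0.09087254850841427
17.871694367899963
110.47525058766968
dock frame 0.0015981295201403442 0.19474915130217185
tcp dock 0.002465722599750801 0.19321986728093224
```

The tub's foot measures 90.6 x 90.9 mm and is centred on the dock axis to within 2 mm. The TCP is on the tub's axis to about 1.5 mm. Now I'll lower the tub and slide it in, checking forces partway.

Call:
carry_out(targets=[[[-0.05,-0.02,-0.05],[0,0,-0.05],0],[[0.05,-0.35,-0.05],[0,0,-0.05],0],[[0.2,-0.8,-0.05],[0,0,-0.05],0],[[0.35,-1.25,-0.05],[0,0,-0.05],0],[[0.5,-1.68,-0.05],[0,0,-0.05],0],[[0.65,-2.13,-0.05],[0,0,-0.05],0],[[0.8,-2.58,-0.05],[0,0,-0.05],0],[[0.9,-2.89,-0.05],[0,0,-0.05],0],[[0.9,-2.89,-0.05],[0,0,-0.05],0]])

```text
clock: 5.37
tcp_pos: [0.5021, -0.1264, 0.122]
tcp_rot: [0.995, 1.569, -0.255]
wrist_force: [-2.4, 0.7, 10.3]
width: 0.0128
```

```bash
cat > st.py <<'E'
from h import *
def st():
    o=bot.get_obs(); M=R.from_euler('xyz',o['tcp_rot']).as_matrix();a=np.radians(18.4); d=o['tcp_pos'][:2]-[.5235,-.193]
    print(o['clock'],o['tcp_pos'].round(4),'jaw',np.degrees(np.arctan2(M[1,1],M[0,1])).round(2),'w',o['width'].round(4),'F',o['wrist_force'].round(1),'T',o['torque'].round(2),'dock',(np.cos(a)*d[0]+np.sin(a)*d[1]).round(4),(-np.sin(a)*d[0]+np.cos(a)*d[1]).round(4),'j6',o['joints'][5].round(3))
E
python3 - <<'E'
from st import *
s=bot.grab_frame('scene')[:,:,::-1]; crop(s,230,130,350,280,5,'s6.png'); st()
E
```

```text
Traceback (most recent call last):
  File "st.py", line 4, in st
    print(o['clock'],o['tcp_pos'].round(4),'jaw',np.degrees(np.arctan2(M[1,1],M[0,1])).round(2),'w',o['width'].round(4),'F',o['wrist_force'].round(1),'T',o['torque'].round(2),'dock',(np.cos(a)*d[0]+np.sin(a)*d[1]).round(4),(-np.sin(a)*d[0]+np.cos(a)*d[1]).round(4),'j6',o['joints'][5].round(3))
                                                                                                    ^^^^^^^^^^^^^^^^
AttributeError: 'float' object has no attribute 'round'
```

View pics/s6.png

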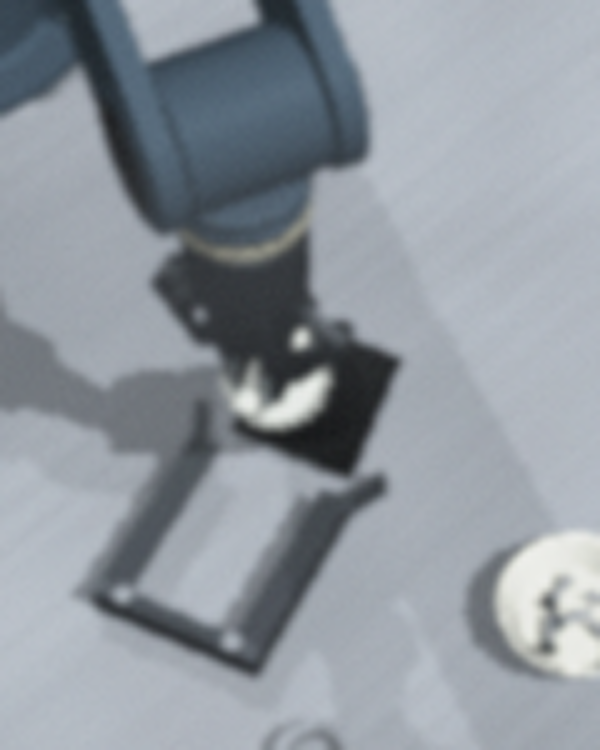

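The foot lags behind. In the crop its near corner is at (350,475) while the cap is at (280,395), so the tub has pivoted in the pads about the jaw axis. I'll measure that before going on.

```bash
sed -i "s/o\['width'\].round(4)/round(o['width'],4)/" st.py
python3 - <<'E'
from st import *
s=bot.grab_frame('scene')[:,:,::-1]; crop(s,255,170,325,240,8,'s7.png'); st()
t=bot.grab_frame('top')[:,:,::-1]; crop(t,270,180,410,270,5,'t7.png')
E
```

```text
5.4667 [ 0.5018 -0.1254  0.1222] jaw 18.45 w 0.0126 F [-1.7  0.7  8.1] T [-0.11  0.4   0.01] dock 0.0008 0.0709 j6 -0.656
```

View pics/s7.png

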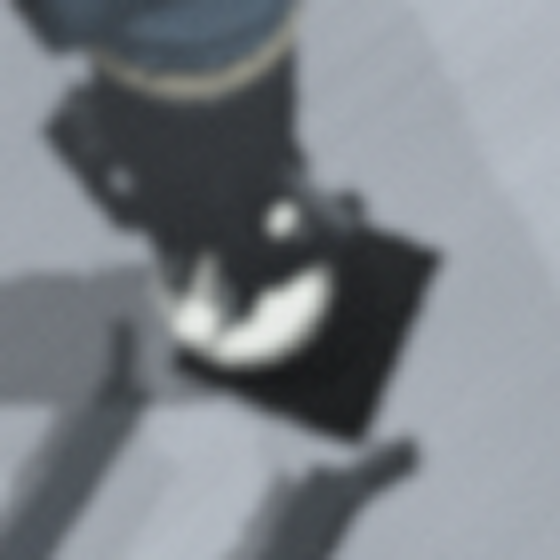

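View pics/t7.png

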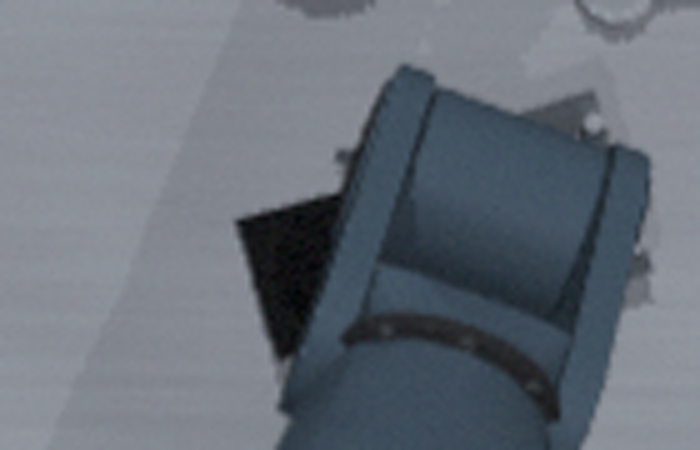

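Run:
```python
from st import *
f=lambda c:np.array([(c[0]+.5)/8-.5+255,(c[1]+.5)/8-.5+170])-[1.25,1.0]
a=np.radians(18.4)
for z in (.008,.03):
  for c in [(175,365),(355,440),(438,260)]:
    d=onz('scene',f(c),z)[:2]-[.5235,-.193]; print(z,c,np.cos(a)*d[0]+np.sin(a)*d[1],-np.sin(a)*d[0]+np.cos(a)*d[1])
g=lambda c:np.array([(c[0]+.5)/5-.5+270,(c[1]+.5)/5-.5+180])
for z in (.008,.03):
  for c in [(238,220),(282,358)]:
    d=onz('top',g(c),z)[:2]-[.5235,-.193]; print(z,c,np.cos(a)*d[0]+np.sin(a)*d[1],-np.sin(a)*d[0]+np.cos(a)*d[1])
```

```text
0.008 (175, 365) -0.045158593357373114 0.10378180384686783
0.008 (355, 440) 0.040845993302299 0.10374990957649816
0.008 (438, 260) 0.0310035540973227 0.2017234995139541
0.03 (175, 365) -0.03689436102485114 0.09158059445795838
0.03 (355, 440) 0.04777701736428905 0.09154919459965086
0.03 (438, 260) 0.038087151665679234 0.18800403762521017
0.008 (238, 220) 0.04694687359636219 0.1780061410434418
0.008 (282, 358) -0.04341394149462628 0.1769513168785818
0.03 (238, 220) 0.04583371157341217 0.17839592617844807
0.03 (282, 358) -0.043154398937756765 0.17735712623781116
```

The tub is tilted about 30° with its front foot edge on the tray at dock y≈0.104. That edge is just inside the mouth and nothing has been damaged. I'll swing the cap back over the foot in an arc to right it.

Call:
carry_out(targets=[[[-0.06,0.18,0.05],[0,0,0],0],[[-0.12,0.37,0.08],[0,0,0],0],[[-0.18,0.55,0.08],[0,0,0],0],[[-0.25,0.74,0.08],[0,0,0],0],[[-0.31,0.92,0.07],[0,0,0],0],[[-0.37,1.11,0.06],[0,0,0],0],[[-0.43,1.3,0.04],[0,0,0],0],[[-0.5,1.5,0.02],[0,0,0],0],[[-0.57,1.7,0],[0,0,0],0],[[-0.6,1.8,-0.03],[0,0,0],0]])

```text
clock: 6.35
tcp_pos: [0.4777, -0.0528, 0.1214]
tcp_rot: [0.77, 1.568, -0.478]
wrist_force: [-2.7, -6.4, 9.1]
width: 0.0128
```

Run:
```python
from st import *
s=bot.grab_frame('scene')[:,:,::-1]; crop(s,235,130,345,240,7,'s8.png'); st()
t=bot.grab_frame('top')[:,:,::-1]; crop(t,270,180,410,270,5,'t8.png')
```

```text
6.4 [ 0.4775 -0.0525  0.1212] jaw 18.49 w 0.0125 F [-1.6 -3.1  9.3] T [-1.2   0.14  0.03] dock 0.0007 0.1479 j6 -0.528
```

View pics/s8.png

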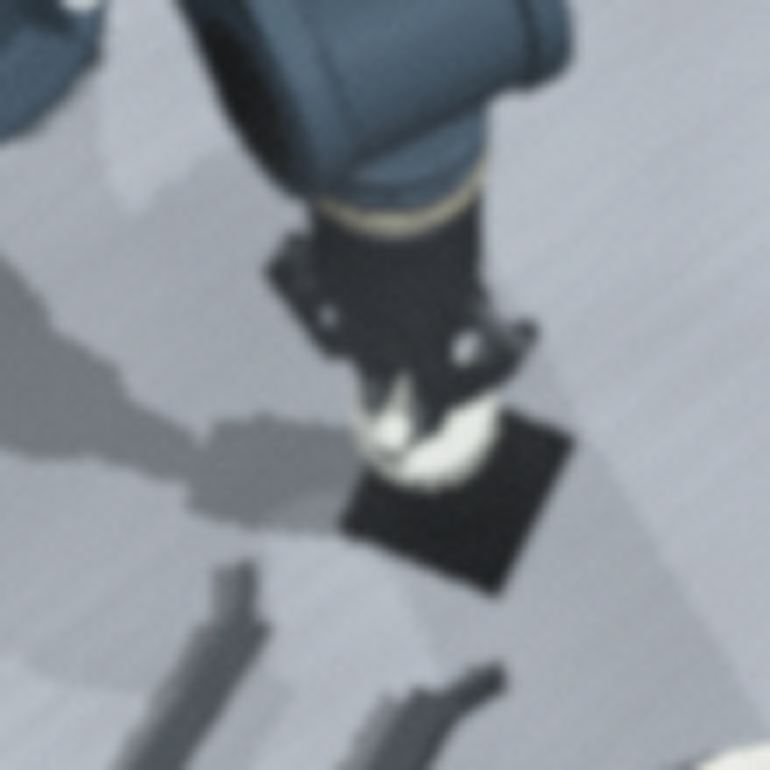

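The tub came back still tilted, because the pads hold its pitch rigidly. The near foot corner is at (497,595) in the crop. I'll lift and tilt the tool by about 30° about the dock's x axis to bring the tub upright, then set it down.

Call:
carry_out(targets=[[[0,0,0.4],[0,0,0],0],[[0,0,0.75],[-0.3,-0.1,0],0],[[0,0,0.75],[-0.95,-0.32,0],0],[[0,0,0.75],[-1.6,-0.53,0],0],[[0,0,0.75],[-2.3,-0.77,0],0],[[0,0,0.75],[-3.0,-1.0,0],0],[[0,0,0.75],[-3.7,-1.23,0],0],[[0,0,0.75],[-4.3,-1.43,0],0],[[0,0,0.75],[-4.3,-1.43,0],0],[[0,0,0.75],[-4.3,-1.43,0],0]])

```text
clock: 7.28
tcp_pos: [0.4764, -0.0522, 0.1495]
tcp_rot: [-0.003, 1.099, -1.251]
wrist_force: [-0.9, -0.2, -7.1]
width: 0.0129
```

Run:
```python
from st import *
s=bot.grab_frame('scene')[:,:,::-1]; crop(s,235,100,345,220,6,'s9.png'); st()
t=bot.grab_frame('top')[:,:,::-1]; crop(t,270,180,410,270,5,'t9.png')
print(bot.get_obs()['joints'],R.from_euler('xyz',bot.get_obs()['tcp_rot']).as_matrix()[:,0])
```

```text
7.3333 [ 0.4768 -0.0527  0.1498] jaw 18.45 w 0.0127 F [-1.1  0.2 -6.6] T [ 0.67  0.23 -0.01] dock -0.0 0.1479 j6 0.195
[ 0.03351155  0.32477663  2.01800805 -0.6720542   0.77613007  0.19549974] [ 0.14347799 -0.43157701 -0.8905927 ]
```

View pics/s9.png

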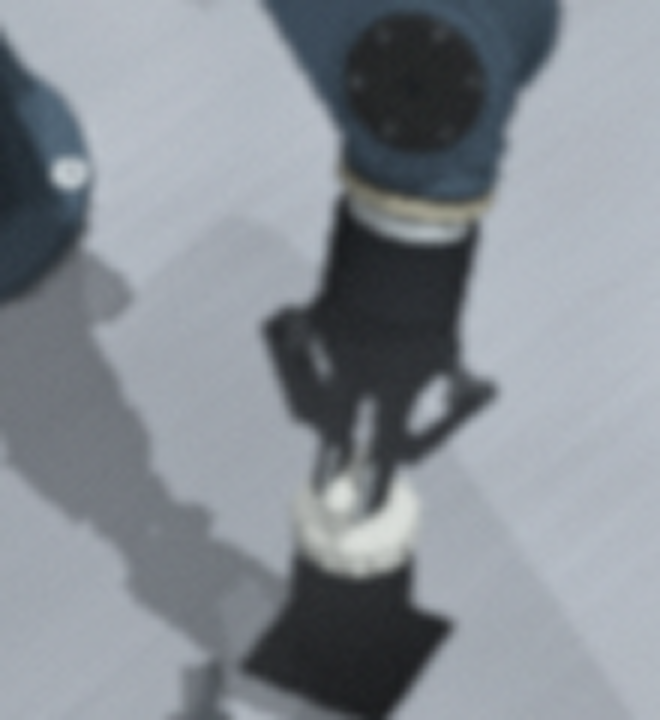

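View pics/t9.png

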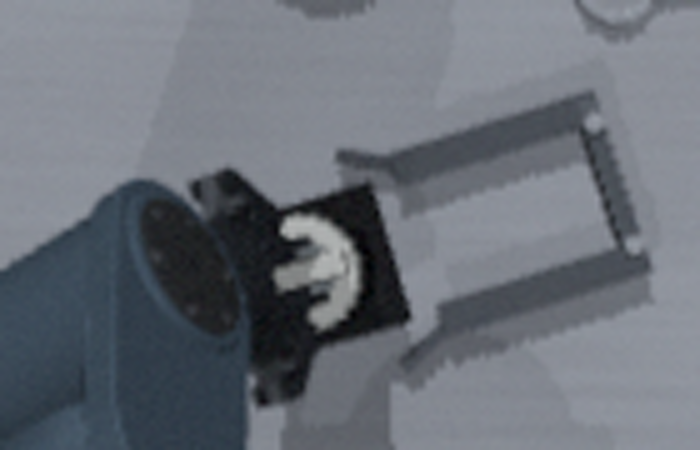

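The tub now looks upright under the tilted tool: cap at (358,520) in the scene crop, foot front edge running (375,185)–(410,320) in the top crop. I'll lower it until it touches.

Call:
carry_out(targets=[[[0,0,-0.2],[0,0,0],0],[[0,0,-0.4],[0,0,0],0],[[0,0,-0.55],[0,0,0],0],[[0,0,-0.62],[0,0,0],0],[[0,0,-0.62],[0,0,0],0]])

```text
clock: 7.8
tcp_pos: [0.4775, -0.0541, 0.1256]
tcp_rot: [-0.001, 1.094, -1.251]
wrist_force: [-2.8, -3.8, 9.7]
width: 0.0124
```

Run:
```python
from st import *
s=bot.grab_frame('scene')[:,:,::-1]; crop(s,235,110,345,230,6,'s10.png'); st()
```

```text
7.85 [ 0.4776 -0.0541  0.1259] jaw 18.41 w 0.0127 F [-3.3 -4.   9. ] T [-0.78  0.51 -0.21] dock 0.0003 0.1463 j6 0.257
```

View pics/s10.png

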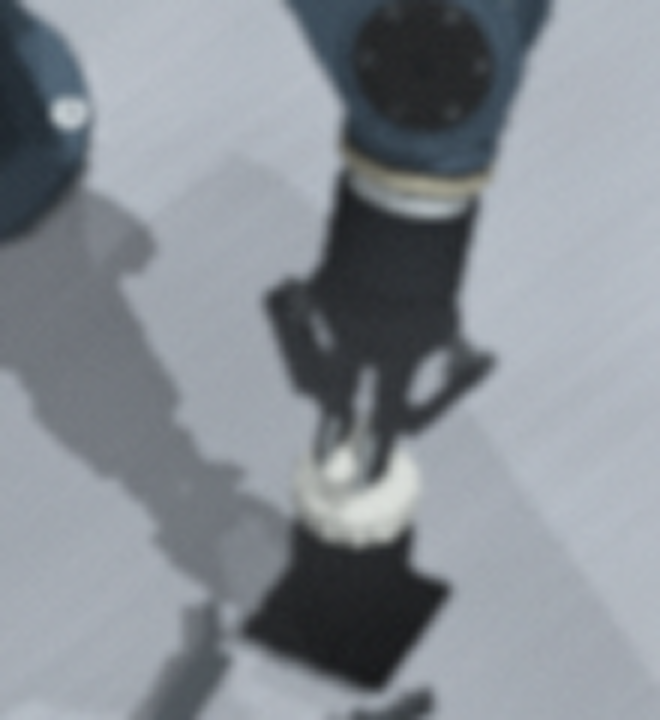

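It's in contact with the tray. Releasing and withdrawing along the tool axis.

Call:
carry_out(targets=[[[0,0,0],[0,0,0],0.3],[[0,0,0],[0,0,0],0.5],[[0,0,0],[0,0,0],0.6],[[0,0,0],[0,0,0],0.6],[[-0.07,0.2,0.4],[0,0,0],0.6],[[-0.15,0.45,0.9],[0,0,0],0.6],[[-0.25,0.75,1.5],[0,0,0],0.8],[[-0.25,0.75,1.8],[0,0,0],1],[[-0.25,0.75,2.0],[0,0,0],1]])

```text
clock: 8.6
tcp_pos: [0.4676, -0.023, 0.2067]
tcp_rot: [0.004, 1.096, -1.245]
wrist_force: [-0.5, -0.8, -0.5]
width: 0.084
```

Run:
```python
from st import *
s=bot.grab_frame('scene')[:,:,::-1]; crop(s,235,110,345,230,6,'s11.png'); st(); cv2.imwrite('pics/scene11.png',s)
t=bot.grab_frame('top')[:,:,::-1]; crop(t,280,190,380,270,8,'t11.png'); cv2.imwrite('pics/top11.png',t)
```

```text
8.65 [ 0.4679 -0.0233  0.2073] jaw 18.46 w 0.0852 F [ 0.9 -0.5  0.6] T [0.16 0.07 0.  ] dock 0.0008 0.1785 j6 0.146
```

View pics/s11.png

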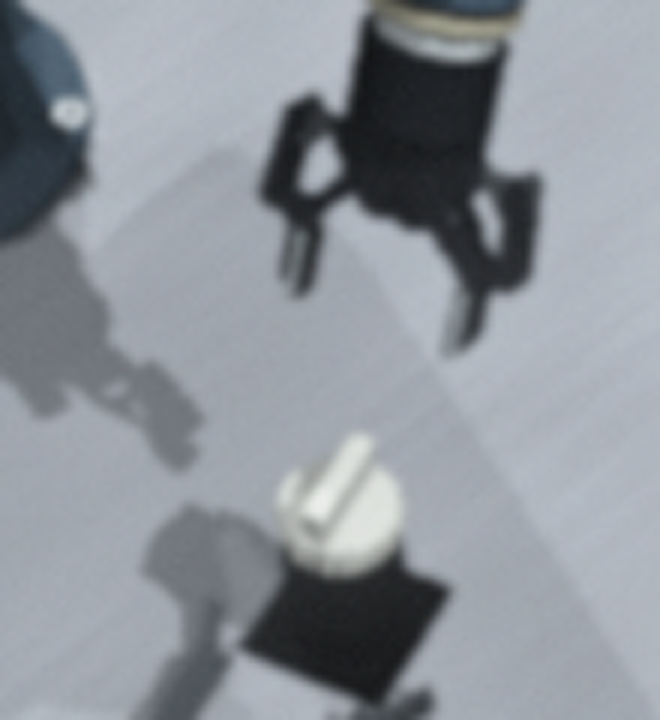

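View pics/t11.png

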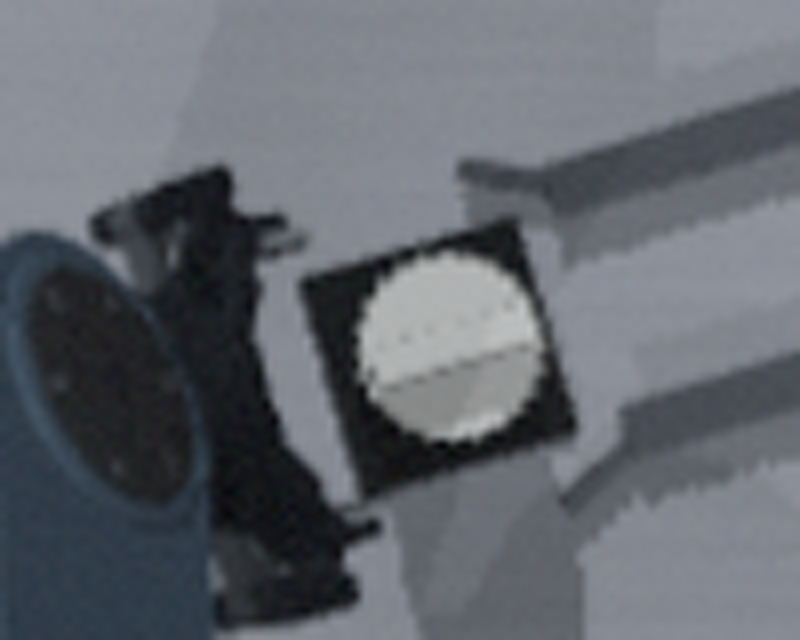

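The tub stands upright, square to the dock and just in front of it. I'll regrip the bar by its ends, with the jaws along the channel, so the tub can't pitch in the pads.

Run:
```python
from st import *
g=lambda c:np.array([(c[0]+.5)/8-.5+280,(c[1]+.5)/8-.5+190])
a=np.radians(18.4)
dk=lambda p:(np.cos(a)*(p[0]-.5235)+np.sin(a)*(p[1]+.193),-np.sin(a)*(p[0]-.5235)+np.cos(a)*(p[1]+.193))
C=np.array([onz('top',g(c),.008)[:2] for c in [(305,280),(515,222),(577,432),(365,500)]])
print(np.linalg.norm(C-np.roll(C,-1,0),axis=1),C.mean(0),dk(C.mean(0)))
for i in range(4):
    d=C[(i+1)%4]-C[i]; print(np.degrees(np.arctan2(d[1],d[0]))%90)
p=onz('top',g((450,347)),.116);print('cap',p,dk(p))
# tool: rotvec from current to pointing down with jaw -71.6
M=R.from_euler('xyz',bot.get_obs()['tcp_rot'])
y=np.radians(-71.6); T=np.array([[0,np.cos(y),0],[0,np.sin(y),0],[-1,0,0]],float); T[:,2]=np.cross(T[:,0],T[:,1])
print('rotvec units',np.degrees((R.from_matrix(T)*M.inv()).as_rotvec())/6)
y=np.radians(18.4); T=np.array([[0,np.cos(y),0],[0,np.sin(y),0],[-1,0,0]],float); T[:,2]=np.cross(T[:,0],T[:,1])
print('untilt only',np.degrees((R.from_matrix(T)*M.inv()).as_rotvec())/6)
```

```text
[0.08554749 0.0855281  0.08694277 0.08888232] [ 0.47958116 -0.0646187 ] (np.float64(-0.0011500986173633432), np.float64(0.13568086998933246))
16.82827202637766
17.521936276078634
19.04308366668434
16.63817325118156
cap [ 0.48031803 -0.06374831  0.116     ] (np.float64(-0.00017616153167986787), np.float64(0.1362741728908906))
rotvec units [  4.50684877  -2.23753946 -14.69337231]
untilt only [ 4.30083877e+00  1.44711916e+00 -1.82996010e-03]
```

Call:
carry_out(targets=[[[0,-0.1,0.2],[0.8,0.27,0],1],[[0.1,-0.3,0.3],[1.7,0.57,0],1],[[0.2,-0.6,0.3],[2.6,0.87,0],1],[[0.3,-1.0,0.3],[3.5,1.18,0],1],[[0.3,-1.02,0.3],[4.3,1.45,0],1],[[0.3,-1.02,0.3],[4.3,1.45,0],1],[[0.3,-1.02,0.3],[4.3,1.45,0],1]])

```text
clock: 9.28
tcp_pos: [0.4785, -0.0655, 0.2159]
tcp_rot: [-1.467, 1.567, -2.719]
wrist_force: [-0.1, -0.4, 0.4]
width: 0.0856
```

Call:
carry_out(targets=[[[0,0,0],[0,0,-1],1],[[0,0,0],[0,0,-2.1],1],[[0,0,0],[0,0,-3.2],1],[[0,0,0],[0,0,-4.3],1],[[0,0,0],[0,0,-5.4],1],[[0,0,0],[0,0,-6.5],1],[[0,0,0],[0,0,-7.6],1],[[0,0,0],[0,0,-8.7],1],[[0,0,0],[0,0,-9.8],1],[[0,0,0],[0,0,-10.5],1]])

```text
clock: 10.12
tcp_pos: [0.4784, -0.0633, 0.2164]
tcp_rot: [-0.387, 1.569, -2.74]
wrist_force: [-0.0, -0.0, 0.2]
width: 0.0855
```

Run:
```python
from st import *
st(); print(R.from_euler('xyz',bot.get_obs()['tcp_rot']).as_matrix()[:,0])
```

```text
10.1167 [ 0.4784 -0.0633  0.2164] jaw -44.85 w 0.0855 F [-0.  -0.   0.2] T [-0.   -0.03 -0.  ] dock -0.0019 0.1373 j6 0.556
[-1.88873377e-03 -8.01205588e-04 -9.99997895e-01]
```

Call:
carry_out(targets=[[[0.04,-0.02,0],[0,0,-1.1],1],[[0.04,-0.02,0],[0,0,-2.2],1],[[0.04,-0.02,-0.4],[0,0,-3.3],1],[[0.04,-0.02,-0.8],[0,0,-4.2],1],[[0.04,-0.02,-1.2],[0,0,-4.5],1],[[0.04,-0.02,-1.5],[0,0,-4.5],1],[[0.04,-0.02,-1.5],[0,0,-4.5],1]])

```text
clock: 10.7
tcp_pos: [0.4788, -0.0638, 0.1546]
tcp_rot: [-0.513, 1.566, 2.952]
wrist_force: [-0.3, 0.1, -0.6]
width: 0.0854
```

Run:
```python
from st import *
s=bot.grab_frame('scene')[:,:,::-1]; crop(s,235,110,345,230,6,'s12.png'); st()
```

```text
10.75 [ 0.4795 -0.064   0.156 ] jaw -71.46 w 0.0854 F [0.7 0.7 0.8] T [ 0.02 -0.04 -0.  ] dock -0.001 0.1363 j6 1.018
```

View pics/s12.png

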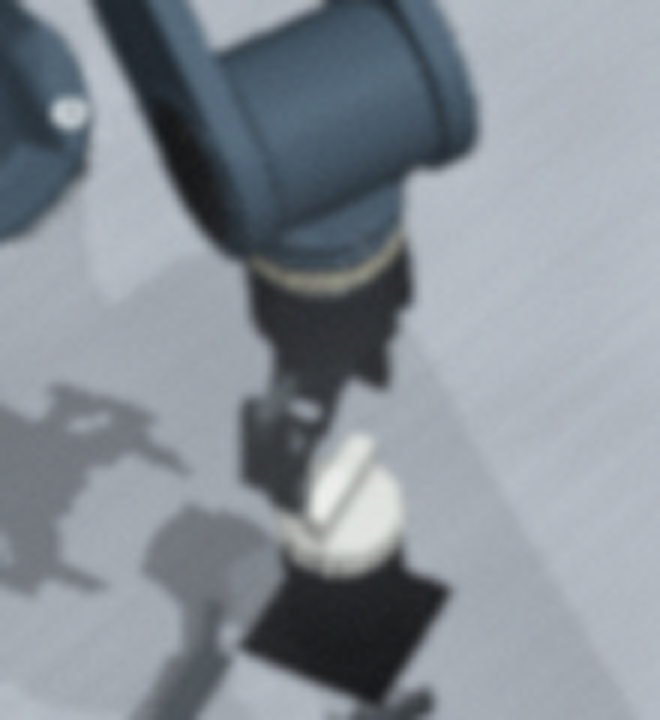

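The fingers straddle the bar's ends: front finger at about (280,470) in the crop, bar running (320,530)–(365,440). Descending and closing.

Call:
carry_out(targets=[[[0,0,-0.4],[0,0,0],1],[[0,0,-0.8],[0,0,0],1],[[0,0,-1.07],[0,0,0],1],[[0,0,-1.07],[0,0,0],1],[[0,0,-1.07],[0,0,0],0.6],[[0,0,-1.07],[0,0,0],0.5],[[0,0,-1.07],[0,0,0],0.5],[[0,0,-1.07],[0,0,0],0.5],[[0,0,-1.07],[0,0,0],0.5]])

```text
clock: 11.5
tcp_pos: [0.4811, -0.0645, 0.1158]
tcp_rot: [-2.5, 1.568, 0.964]
wrist_force: [-2.8, 4.6, 7.9]
width: 0.0587
```

Run:
```python
from st import *
st()
```

```text
11.5 [ 0.4811 -0.0645  0.1158] jaw -71.54 w 0.0587 F [-2.8  4.6  7.9] T [0.78 0.34 0.05] dock 0.0003 0.1354 j6 1.016
```

Call:
carry_out(targets=[[[0,0,0.06],[0,0,0],0.5],[[0,0,0.12],[0,0,0],0.5],[[0,0,0.12],[0,0,0],0.5],[[0.1,-0.3,0.12],[0,0,0],0.5],[[0.2,-0.6,0.12],[0,0,0],0.5],[[0.3,-0.9,0.12],[0,0,0],0.5],[[0.4,-1.2,0.12],[0,0,0],0.5],[[0.5,-1.5,0.12],[0,0,0],0.5],[[0.5,-1.5,0.12],[0,0,0],0.5]])

```text
clock: 12.25
tcp_pos: [0.5016, -0.1276, 0.1193]
tcp_rot: [-2.694, 1.569, 0.769]
wrist_force: [0.5, -0.2, -6.6]
width: 0.0584
```

Run:
```python
from st import *
s=bot.grab_frame('scene')[:,:,::-1]; crop(s,225,130,335,250,6,'s13.png'); st()
```

```text
12.3 [ 0.5011 -0.1265  0.1192] jaw -71.64 w 0.0586 F [-0.4  0.5 -7.5] T [-0.03  0.03  0.02] dock -0.0003 0.0702 j6 0.911
```

View pics/s13.png

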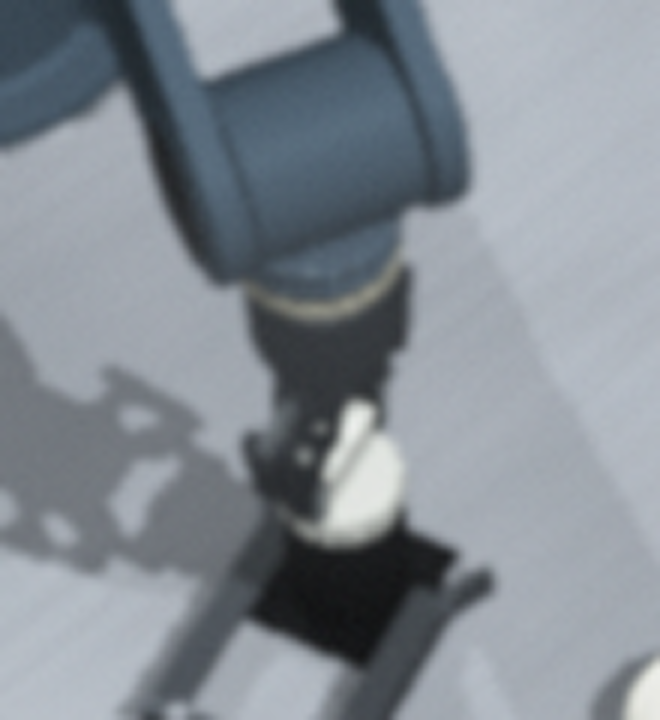

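The tub is upright and the foot has entered under the lips, with its front edge visible inside the channel at (310,640) in the crop. The wrist only carries the tub's weight. Continuing home.

Call:
carry_out(targets=[[[0.1,-0.3,0],[0,0,0],0.5],[[0.2,-0.6,0],[0,0,0],0.5],[[0.3,-0.9,0],[0,0,0],0.5],[[0.4,-1.2,0],[0,0,0],0.5],[[0.48,-1.45,0],[0,0,0],0.5],[[0.53,-1.6,0],[0,0,0],0.5],[[0.56,-1.68,0],[0,0,0],0.5],[[0.56,-1.68,0],[0,0,0],0.5]])

```text
clock: 12.97
tcp_pos: [0.5231, -0.1926, 0.1192]
tcp_rot: [-1.873, 1.569, 1.59]
wrist_force: [0.4, -0.5, -7.0]
width: 0.0585
```

Run:
```python
from st import *
s=bot.grab_frame('scene')[:,:,::-1]; crop(s,225,150,335,280,6,'s14.png'); st()
```

```text
13.0167 [ 0.5229 -0.1921  0.1191] jaw -71.56 w 0.0587 F [-0.   0.1 -7.4] T [-0.   -0.02  0.01] dock -0.0003 0.0011 j6 0.811
```

View pics/s14.png

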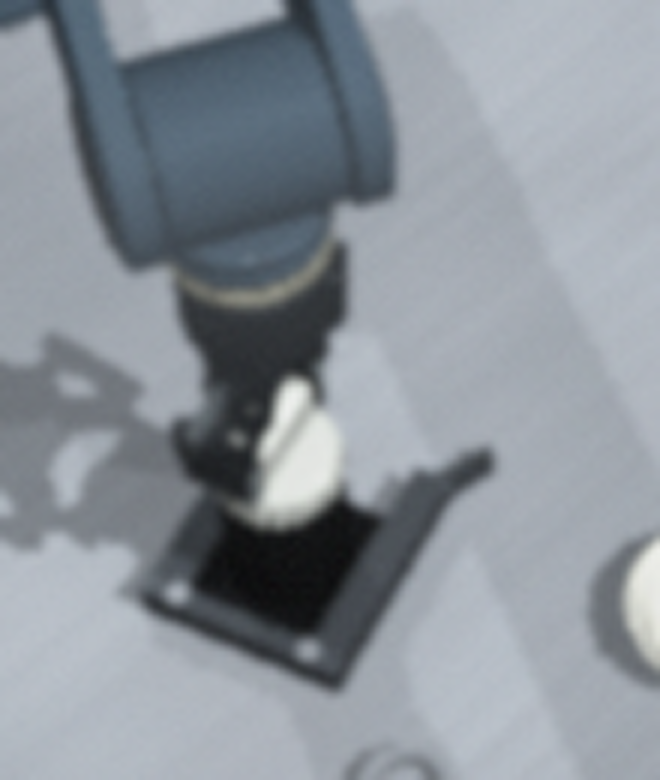

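Call:
carry_out(targets=[[[0.015,-0.04,0],[0,0,0],0.5],[[0.03,-0.09,0],[0,0,0],0.5],[[0.03,-0.09,0],[0,0,0],0.5]])

```text
clock: 13.27
tcp_pos: [0.5237, -0.1949, 0.1192]
tcp_rot: [-1.474, 1.567, 1.99]
wrist_force: [-2.5, 2.9, -5.3]
width: 0.0587
```

Run:
```python
from st import *
st()
```

```text
13.2667 [ 0.5237 -0.1949  0.1192] jaw -71.52 w 0.0587 F [-2.5  2.9 -5.3] T [1.03 0.51 0.11] dock -0.0004 -0.0019 j6 0.806
```

The stop is felt: about 3.5 N back along the channel at y≈-0.002. Lowering onto the tray, releasing and rising.

Call:
carry_out(targets=[[[-0.005,0.02,-0.04],[0,0,0],0.5],[[-0.005,0.02,-0.08],[0,0,0],0.5],[[-0.005,0.02,-0.08],[0,0,0],0.5],[[-0.005,0.02,-0.08],[0,0,0],1],[[-0.005,0.02,-0.08],[0,0,0],1],[[-0.005,0.02,-0.08],[0,0,0],1],[[-0.005,0.02,0.4],[0,0,0],1],[[-0.005,0.02,1.0],[0,0,0],1],[[-0.005,0.02,1.4],[0,0,0],1],[[-0.005,0.02,1.4],[0,0,0],1]])

```text
clock: 14.1
tcp_pos: [0.5258, -0.1958, 0.179]
tcp_rot: [2.655, 1.565, -0.164]
wrist_force: [-0.1, -0.3, 0.5]
width: 0.0853
```

Run:
```python
from st import *
s=bot.grab_frame('scene')[:,:,::-1]; crop(s,225,150,335,280,6,'s15.png'); st()
```

```text
14.15 [ 0.5251 -0.1955  0.1771] jaw -71.55 w 0.0853 F [-0.3  0.8  0.3] T [-0.03  0.02 -0.01] dock 0.0007 -0.0028 j6 0.807
```

View pics/s15.png

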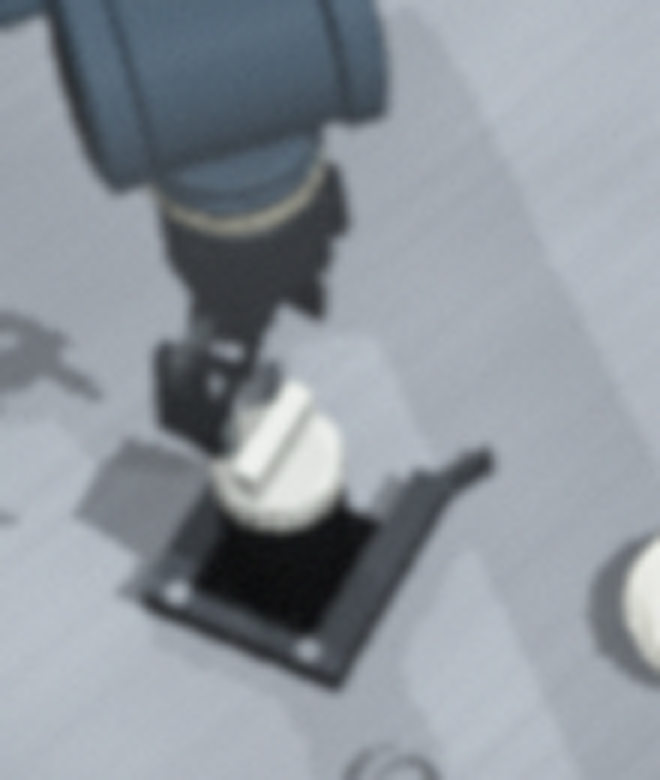

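Call:
carry_out(targets=[[[0,0,0],[0,0,1],1],[[0,0,0],[0,0,2.1],1],[[0,0,0],[0,0,3.2],1],[[0,0,0],[0,0,4.3],1],[[0,0,0],[0,0,5.4],1],[[0,0,0],[0,0,6.5],1],[[0,0,0],[0,0,7.6],1],[[0,0,0],[0,0,8.7],1],[[0,0,0],[0,0,9.8],1],[[0,0,0],[0,0,10.5],1]])

```text
clock: 14.98
tcp_pos: [0.5238, -0.1948, 0.1742]
tcp_rot: [-1.837, 1.568, 2.732]
wrist_force: [0.4, 0.4, 0.6]
width: 0.0855
```

Run:
```python
from st import *
st()
```

```text
14.9833 [ 0.5238 -0.1948  0.1742] jaw -8.19 w 0.0855 F [0.4 0.4 0.6] T [-0.   -0.02  0.01] dock -0.0003 -0.0018 j6 -0.297
```

Call:
carry_out(targets=[[[0,0,0],[0,0,1.1],0.8],[[0,0,0],[0,0,2.2],0.7],[[0,0,0],[0,0,3.3],0.7],[[0,0,0],[0,0,4.2],0.7],[[0,0,-0.3],[0,0,4.43],0.7],[[0,0,-0.6],[0,0,4.43],0.7],[[0,0,-0.6],[0,0,4.43],0.7]])

```text
clock: 15.57
tcp_pos: [0.5228, -0.1944, 0.1485]
tcp_rot: [-2.162, 1.565, 2.866]
wrist_force: [0.3, 0.3, 0.3]
width: 0.0601
```

Run:
```python
from st import *
s=bot.grab_frame('scene')[:,:,::-1]; crop(s,225,150,335,280,6,'s16.png'); st()
```

```text
15.6167 [ 0.5232 -0.1946  0.1497] jaw 18.02 w 0.0596 F [0.5 0.1 0.2] T [0.03 0.07 0.02] dock -0.0008 -0.0014 j6 -0.753
```

View pics/s16.png

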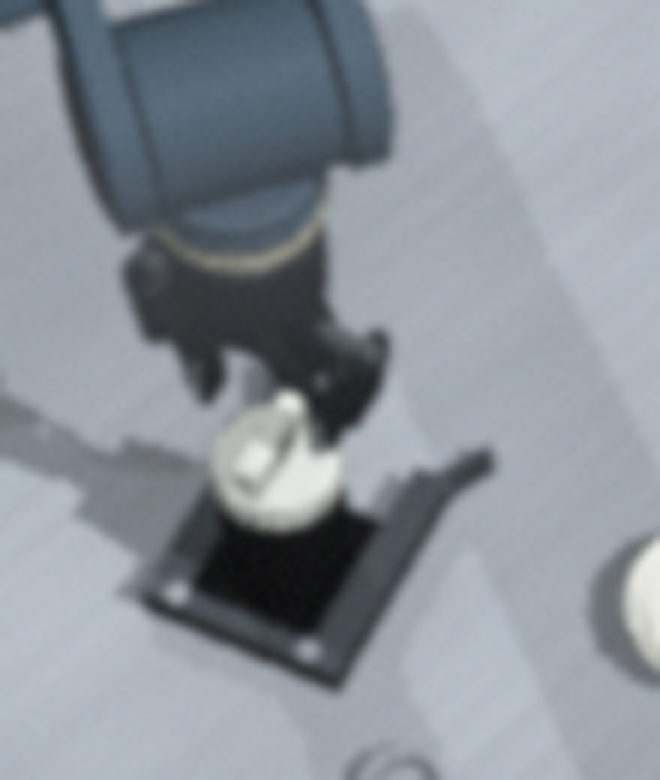

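The bar, running from (250,465) to (290,405) in the crop, lies between the fingers. Descending and gripping.

Call:
carry_out(targets=[[[0,0,-0.4],[0,0,0.05],0.7],[[0,0,-0.76],[0,0,0.05],0.7],[[0,0,-0.76],[0,0,0.05],0.4],[[0,0,-0.76],[0,0,0.05],0],[[0,0,-0.76],[0,0,0.05],0],[[0,0,-0.76],[0,0,0.05],0],[[0,0,-0.76],[0,0,0.05],0],[[0,0,-0.76],[0,0,0.05],0],[[0,0,-0.76],[0,0,0.05],0]])

```text
clock: 16.37
tcp_pos: [0.5241, -0.1952, 0.122]
tcp_rot: [-1.343, 1.569, -2.594]
wrist_force: [-3.7, -0.1, 6.1]
width: 0.0124
```

Run:
```python
from st import *
st()
```

```text
16.3667 [ 0.5241 -0.1952  0.122 ] jaw 18.35 w 0.0124 F [-3.7 -0.1  6.1] T [-0.2   0.79  0.06] dock -0.0002 -0.0023 j6 -0.758
```

Call:
carry_out(targets=[[[0,0,-0.08],[0,0,0],0],[[0,0,-0.16],[0,0,0],0],[[0,0,-0.24],[0,0,0],0],[[0,0,-0.24],[0,0,0],0],[[0,0,-0.24],[0,0,0],0]])

```text
clock: 16.78
tcp_pos: [0.524, -0.1953, 0.1128]
tcp_rot: [-1.356, 1.569, -2.607]
wrist_force: [-7.4, -0.5, 14.8]
width: 0.0126
```

Run:
```python
from st import *
st()
```

```text
16.7833 [ 0.524  -0.1953  0.1128] jaw 18.35 w 0.0126 F [-7.4 -0.5 14.8] T [-0.08  1.39  0.07] dock -0.0002 -0.0024 j6 -0.758
```

The press depth reads about 8.5 mm (14.8 N against the spring). I'll press slightly more, then start turning anticlockwise.

Call:
carry_out(targets=[[[0,0,-0.03],[0,0,0],0],[[0,0,-0.03],[0,0,0.5],0],[[0,0,-0.03],[0,0,1.1],0],[[0,0,-0.03],[0,0,1.7],0],[[0,0,-0.03],[0,0,2.3],0],[[0,0,-0.03],[0,0,3.0],0],[[0,0,-0.03],[0,0,3.0],0]])

```text
clock: 17.37
tcp_pos: [0.5246, -0.195, 0.112]
tcp_rot: [-0.706, 1.569, -1.638]
wrist_force: [-5.9, 2.3, 15.8]
width: 0.0129
```

Run:
```python
from st import *
s=bot.grab_frame('scene')[:,:,::-1]; crop(s,225,150,335,280,6,'s17.png'); st()
```

```text
17.4167 [ 0.5246 -0.195   0.112 ] jaw 36.41 w 0.0125 F [-6.1  1.2 15.3] T [0.46 0.86 0.02] dock 0.0004 -0.0023 j6 -1.073
```

View pics/s17.png

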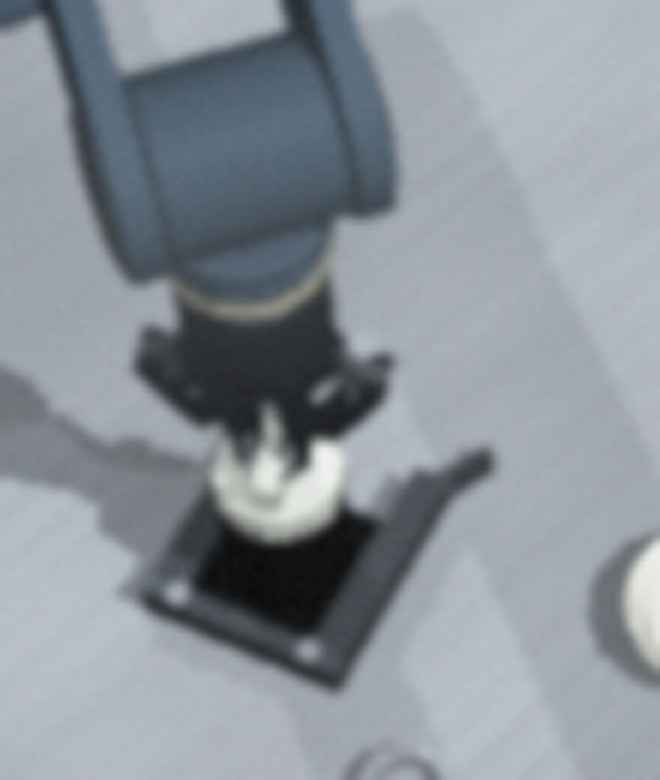

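The cap turns with the gripper (bar now at (268,460) in the crop, rotated), while the foot stays put and the force stays near 15.5 N. Continuing the turn.

Call:
carry_out(targets=[[[0,0,0],[0,0,0.8],0],[[0,0,0],[0,0,1.6],0],[[0,0,0],[0,0,2.4],0],[[0,0,0],[0,0,3.2],0],[[0,0,0],[0,0,4.0],0],[[0,0,0],[0,0,4.8],0],[[0,0,0],[0,0,5.6],0],[[0,0,0],[0,0,6.4],0],[[0,0,0],[0,0,7.2],0],[[0,0,0],[0,0,7.2],0]])

```text
clock: 18.25
tcp_pos: [0.5253, -0.1938, 0.1121]
tcp_rot: [-0.069, 1.568, -0.247]
wrist_force: [0.8, 10.0, 15.8]
width: 0.0126
```

Run:
```python
from st import *
s=bot.grab_frame('scene')[:,:,::-1]; crop(s,225,150,335,280,6,'s18.png'); st()
```

```text
18.3 [ 0.5253 -0.1938  0.1121] jaw 79.59 w 0.0126 F [-0.1 11.  15.7] T [ 2.13 -0.02 -0.  ] dock 0.0015 -0.0013 j6 -1.826
```

View pics/s18.png

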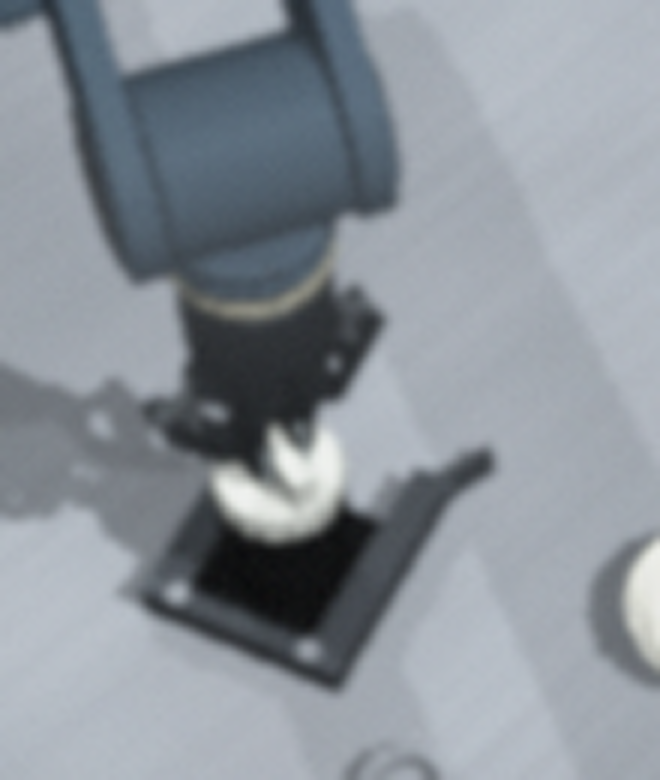

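Call:
carry_out(targets=[[[0,0,0],[0,0,0.4],0],[[0,0,0],[0,0,0.8],0],[[0,0,0],[0,0,0.8],0],[[0,0,0],[0,0,0.8],0]])

```text
clock: 18.63
tcp_pos: [0.5254, -0.1937, 0.1121]
tcp_rot: [-0.116, 1.568, -0.215]
wrist_force: [0.8, 11.8, 15.2]
width: 0.0128
```

Run:
```python
from st import *
st()
```

```text
18.6333 [ 0.5254 -0.1937  0.1121] jaw 84.33 w 0.0128 F [ 0.8 11.8 15.2] T [ 2.29 -0.11  0.03] dock 0.0016 -0.0013 j6 -1.909
```

Turned 66° (1.15 rad). The catch should be cleared, so I'll let it up gently.

Call:
carry_out(targets=[[[0,0,0.08],[0,0,0],0],[[0,0,0.16],[0,0,0],0],[[0,0,0.24],[0,0,0],0],[[0,0,0.32],[0,0,0],0],[[0,0,0.36],[0,0,0],0],[[0,0,0.36],[0,0,0],0]])

```text
clock: 19.13
tcp_pos: [0.5251, -0.194, 0.1259]
tcp_rot: [-0.292, 1.569, -0.391]
wrist_force: [2.1, 7.7, 5.1]
width: 0.0129
```

Run:
```python
from st import *
st()
```

```text
19.1333 [ 0.5251 -0.194   0.1259] jaw 84.31 w 0.0129 F [2.1 7.7 5.1] T [ 1.59 -0.5  -0.01] dock 0.0012 -0.0014 j6 -1.909
```

The cap is already 4 mm above its closed height and still pushing up with 5 N, so it's past the catch. Opening and withdrawing.

Call:
carry_out(targets=[[[0,0,0.05],[0,0,0],0],[[0,0,0.05],[0,0,0],0.3],[[0,0,0.05],[0,0,0],0.6],[[0,0,0.05],[0,0,0],0.6],[[0,0,0.05],[0,0,0],0.6],[[0,0,0.5],[0,0,0],0.6],[[0,0,1.2],[0,0,0],0.6],[[0,0,2.0],[0,0,0],0.8],[[-0.3,0.3,2.8],[0,0,0],1],[[-0.8,1.0,3.2],[0,0,0],1]])

```text
clock: 19.97
tcp_pos: [0.4934, -0.1567, 0.2558]
tcp_rot: [-0.76, 1.565, -0.86]
wrist_force: [1.5, 1.3, 0.9]
width: 0.0843
```

Call:
carry_out(targets=[[[0,0.8,0],[0,0,0],1],[[0,1.6,0],[0,0,0],1],[[0,2.4,0],[0,0,0],1],[[0,3.2,0],[0,0,0],1],[[0,4.0,0],[0,0,0],1],[[0,4.8,0],[0,0,0],1],[[0,4.8,0],[0,0,0],1]])

```text
clock: 20.55
tcp_pos: [0.4916, 0.0411, 0.2525]
tcp_rot: [-2.227, 1.57, -2.323]
wrist_force: [0.7, 0.2, -0.1]
width: 0.0857
```

Run:
```python
from st import *
s=bot.grab_frame('scene')[:,:,::-1]; crop(s,225,150,335,280,6,'s19.png'); st(); cv2.imwrite('pics/scene19.png',s)
t=bot.grab_frame('top')[:,:,::-1]; crop(t,330,185,410,260,8,'t19.png'); cv2.imwrite('pics/top19.png',t)
```

```text
20.6 [0.4918 0.0391 0.2525] jaw 84.53 w 0.0855 F [ 0.4 -1.2 -0.3] T [-0.   -0.03 -0.01] dock 0.0432 0.2303 j6 -1.489
```

View pics/s19.png

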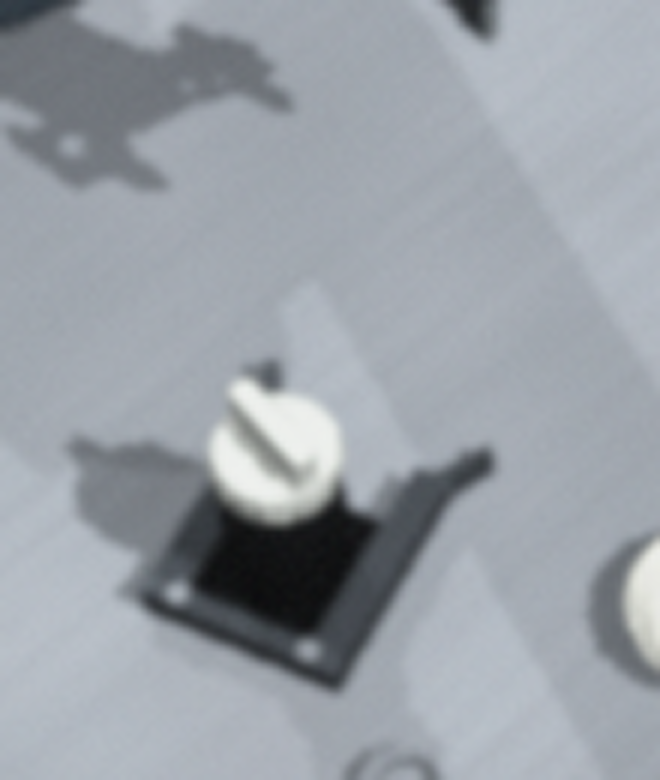

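View pics/t19.png

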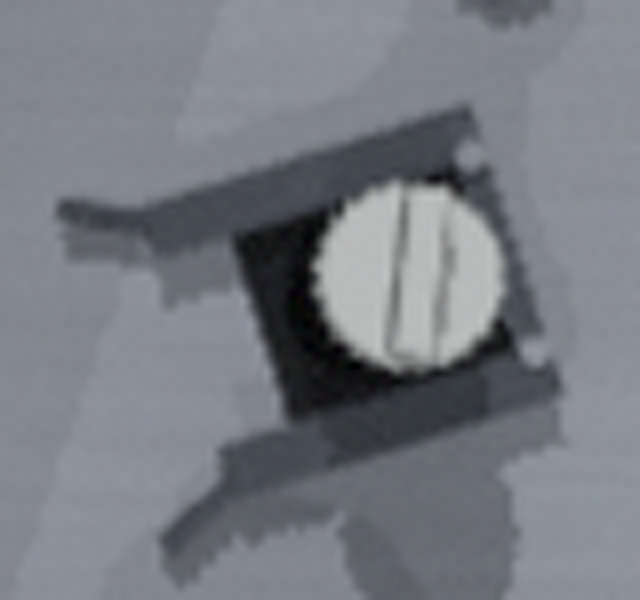

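View pics/top19.png

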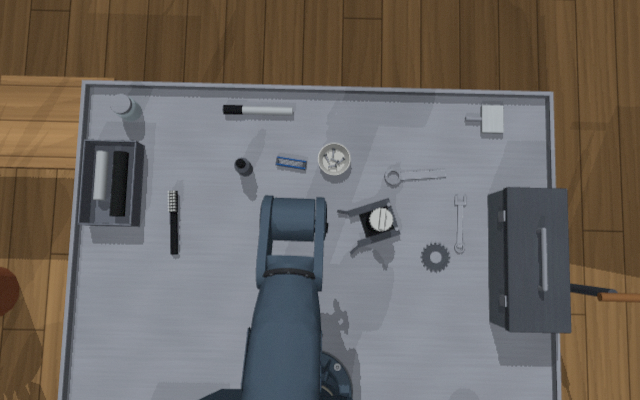

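The top view shows the tub in the dock, with its rear foot edge running (237,237)–(290,420) in the crop. The bar is clearly turned, at (400,270), and nothing else has moved. I'll do a numeric check of position, bar angle and cap height.

Run:
```python
from st import *
g=lambda c:np.array([(c[0]+.5)/8-.5+330,(c[1]+.5)/8-.5+185])
h=lambda c:np.array([(c[0]+.5)/6-.5+225,(c[1]+.5)/6-.5+150])-[1.25,1.0]
a=np.radians(18.4)
dk=lambda p:(round(np.cos(a)*(p[0]-.5235)+np.sin(a)*(p[1]+.193),4),round(-np.sin(a)*(p[0]-.5235)+np.cos(a)*(p[1]+.193),4))
p,q=onz('top',g((404,190)),.150),onz('top',g((390,350)),.150); d=p-q
print('bar',np.linalg.norm(d),np.degrees(np.arctan2(d[1],d[0])),'turn',np.radians(np.degrees(np.arctan2(d[1],d[0]))+71.6))
for c in [(237,237),(290,420)]: print('rear foot',dk(onz('top',g(c),.008)))
# cap disc centre: triangulate, top ellipse centre vs scene
o1,d1=ray('top',g((410,276))); o2,d2=ray('scene',h((276,455)))
A=np.c_[d1,-d2]; t=np.linalg.lstsq(A,o2-o1,rcond=None)[0]; P=(o1+d1*t[0]+o2+d2*t[1])/2
print('cap top (.116 shut,.124 open)',P,np.linalg.norm(o1+d1*t[0]-o2-d2*t[1]),dk(P))
A0=cv2.imread('pics/top0.png').astype(int);B=cv2.imread('pics/top19.png').astype(int)
for n,(u,v) in dict(lube=(243,167),hex=(291,162),brush=(173,222),dish=(334,160),cog=(435,257),span=(460,222),bb=(415,176)).items():
    print(n,np.abs(A0-B)[v-12:v+12,u-12:u+12].mean().round(2),end=' ')
```

```text
bar 0.05706251164758236 -4.3493204962266185 turn 1.1737457815443118
rear foot (np.float64(0.0366), np.float64(0.0431))
rear foot (np.float64(-0.0379), np.float64(0.0449))
cap top (.116 shut,.124 open) [ 0.52318734 -0.19325828  0.1213535 ] 0.0005913328142458795 (np.float64(-0.0004), np.float64(-0.0001))
lube 9.93 hex 10.44 brush 5.81 dish 5.27 cog 4.27 span 5.26 bb 5.22
```

All consistent. Handing in.

Run:
```python
from bench import bot
print(bot.finish_job())
```

```text
the job is handed in; nothing more can be done
None
```

The tub is home in the dock with its cap pressed, turned and sprung open. The job was handed in at about 20.6 s of the 51 s allowed, and `finish_job()` gave no verdict.

**What went wrong on the way:** on the first slide I gripped across the cap bar, and the tub pivoted about 30° in the pads just inside the mouth. I lifted it, tilted the tool to set it upright, and regripped the bar by its ends. It then slid in until I felt the stop (about 3.5 N).

**Opening the cap:** I gripped across the bar again and pressed to about 9 mm (15.5 N). I turned it 66° (1.15 rad) anticlockwise, let it rise and withdrew.

**Last checks before handing in:**
- **Tub position:** the rear edge of the foot is at y ≈ 44 mm in the dock frame, which puts the centre about 1 mm from home. The cap's axis is within 1 mm of the dock origin.
- **Cap turn:** the bar has turned about 1.17 rad.
- **Cap height:** the cap top measures about 121 mm against 116 mm shut. The full 8 mm rise would be 124 mm, so this is 2–3 mm short. Before release the cap was already about 4 mm up and still pushing with 5 N, so I put the gap down to image measurement error.
- **Other things on the tray:** they look unmoved in the top view. A rough pixel comparison showed its largest differences at the lube bottle and hex set, which I took to be shadow changes.
- **Camera disagreement:** the scene camera read about 5 mm off from the top camera and the robot throughout. I corrected for that using the dock.

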